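# Put away the sonication kit

## Task

The sonication session is over, so put the kit away: hang every pair of ear defenders over the steel rail, headband cushion resting squarely across the bar and one cup hanging on each side, and slide all the white collars down onto the upright post, stacked by size with the largest at the bottom and the smallest on top. Leave the tube rack and the bottle where they are.

Things in the scene. Friction and masses are not known exactly. Their poses are not given: they have to be found in the camera images.
- bar_top (a point): top of the middle of the steel bar of the fixed rail. Axes: y along the bar (level), x across it, z up. The bar is a round one, 16 in diameter, its top 165 above the bench, 360 long between two end posts 18 in diameter and 168 tall, each on a foot 100 (x) by 50 (y) by 10 (sizes in mm)
- post_foot (a point): centre of the upper face of the fixed post's round foot (84 diameter, 12 thick), on the axis of the post, 12 above the bench; z up. The upright post is 24 in diameter up to 92 above the bench, then tapers to 16 at its top at 98; collars slide freely down it, and a palm low over a collar may meet its top (sizes in mm)
- defender1: rigid ear defenders, 154 long (x), 64 deep (y), 155 tall (z up), standing on two flat-bottomed grey cups (70 tall), black headband arching over them in the x-z plane; 86 free between the ear pads. 0.15 to 0.3 kg. Origin: middle of the underside. 2 or 3 alike are present (absent: None) (sizes in mm)
- defender1_crown (a point): middle of the underside of the headband's black cushion, 133 above the origin of defender1; this lies on the bar when hung. The cushion, 50 (x) by 26 (y) by 22 thick, reaches 155; pinch it from above across y (sizes in mm)
- defender2: rigid ear defenders, 154 long (x), 64 deep (y), 155 tall (z up), standing on two flat-bottomed grey cups (70 tall), black headband arching over them in the x-z plane; 86 free between the ear pads. 0.15 to 0.3 kg. Origin: middle of the underside. 2 or 3 alike are present (absent: None) (sizes in mm)
- defender2_crown (a point): middle of the underside of the headband's black cushion, 133 above the origin of defender2; this lies on the bar when hung. The cushion, 50 (x) by 26 (y) by 22 thick, reaches 155; pinch it from above across y (sizes in mm)
- defender3: rigid ear defenders, 154 long (x), 64 deep (y), 155 tall (z up), standing on two flat-bottomed grey cups (70 tall), black headband arching over them in the x-z plane; 86 free between the ear pads. 0.15 to 0.3 kg. Origin: middle of the underside. 2 or 3 alike are present (absent: None) (sizes in mm)
- defender3_crown (a point): middle of the underside of the headband's black cushion, 133 above the origin of defender3; this lies on the bar when hung. The cushion, 50 (x) by 26 (y) by 22 thick, reaches 155; pinch it from above across y (sizes in mm)
- collar68: white plastic collar (thick ring), outer diameter 68, round hole 30 right through, 24 tall, 0.03 to 0.16 kg, lying flat. Origin: centre of its underside, z along its axis. Three or four of the four sizes 68, 60, 52, 44 are present; may be absent (None) (sizes in mm)
- collar60: white plastic collar (thick ring), outer diameter 60, round hole 30 right through, 24 tall, 0.03 to 0.16 kg, lying flat. Origin: centre of its underside, z along its axis. Three or four of the four sizes 68, 60, 52, 44 are present; may be absent (None) (sizes in mm)
- collar52: white plastic collar (thick ring), outer diameter 52, round hole 30 right through, 24 tall, 0.03 to 0.16 kg, lying flat. Origin: centre of its underside, z along its axis. Three or four of the four sizes 68, 60, 52, 44 are present; may be absent (None) (sizes in mm)
- collar44: white plastic collar (thick ring), outer diameter 44, round hole 30 right through, 24 tall, 0.03 to 0.16 kg, lying flat. Origin: centre of its underside, z along its axis. Three or four of the four sizes 68, 60, 52, 44 are present; may be absent (None) (sizes in mm)
- tube_rack: green tube rack 90 x 180 x 55 with small tubes, bystander; origin at the centre of its underside (sizes in mm)
- bottle: brown reagent bottle, 68 diameter, 160 tall, bystander; origin at the centre of its underside (sizes in mm)

How it is judged:
By the outcome, as a careful person would: the job done as asked, in the order asked, and still so for the second after the job is handed in, with the robot touching nothing.
Of defender1, defender2, defender3 only 2 to 3 are there at a start; the rules pass over those that are not, and their reading is None.
Of collar68, collar60, collar52, collar44 only 3 to 4 are there at a start; the rules pass over those that are not, and their reading is None.
At some moment in a run one of defender1, defender2, defender3, collar68, collar60, collar52, collar44 may be knocked a few centimetres aside while the robot is not near it.
It also fails if it takes over 210 s, if anything falls off the work surface, if the arm or the gripper's body presses on something with over 40 N, if the wrist force passes 120 N, or if a joint passes its speed limit or range.

## Robot

A 6-joint arm with a two-finger parallel gripper is mounted at the origin on the work surface. World frame = base frame: x ahead of the robot, y to its left, z up, the work surface at z = 0. Lengths are in m, angles in rad, forces in N, time in s.
With the tool pointing down it reaches from about 0.3 to 0.95 m from the base axis. Payload 3.1 kg.
Tool frame: the origin (TCP) lies between the finger pads; the fingertips stand 25 mm ahead of it and the grasp point (between the pads) lies 6 mm ahead of it; z points along the fingers, y is the direction in which the jaws open and shut (so a half turn about z gives the same grasp; the last joint's range is limited). The gripper opens to 85 mm and grips with 20 to 120 N. Pads are 22 mm wide; open, the fingers measure 114 mm over their backs; the gripper's body (76 mm by 85 mm) begins 54 mm behind the grasp point. The pads swing forward as they close: fully open they stand 13 mm farther back than shut.
Start: joints at [1.034, 0.308, 1.634, -0, 1.2, -0.07], TCP at [0.281, 0.558, 0.256] pointing down, gripper open.
Joint ranges: [-3.06, 3.06], [-0.79, 1.96], [0.05, 2.63], [-1.19, 4.34], [0.05, 2.64], [-2.94, 2.94]. Speed limits (rad/s): [2.79, 2.79, 3.14, 3.14, 3.14, 3.14].

## Interface

Orientations are given as [roll, pitch, yaw] about the fixed x, y, z axes, in that order (R = Rz(yaw) Ry(pitch) Rx(roll)).
In Python, from workcell import read_state, eyes, manip gives the robot as it stands.
- The arm moves only by the shell command python3 -m creep 'ROWS'. ROWS is JSON, a list that holds one entry, the list of rows, each a list of 7 numbers: the turn, a rotation vector about the tool's x, y, z in rad, then the shift along the tool's x, y, z in m, then the gripper command: -1 is shut, 1 is fully open, values between are in proportion. A call has 1 to 8 rows; each row is the pose to reach, as a shift and turn from the pose commanded when the call began, along the tool's axes at that moment; what a row does not reach only later rows make up. A row lasts 1/10 s, in which the tool goes at most 50 mm and 8.59 degrees, less where a joint would pass 70% of its speed; a pose out of reach is approached as far as the arm can. A call with a gripper value outside its range is refused whole. The fingers move at their own pace and stop on an object; the grip force is fixed at half the most. Time passes only in rows, so rows that repeat a pose let the fingers close. It gives the time, the measured TCP pose, the force and the opening at its end, in the units of the state.
- read_state(): the state, without advancing time (a new reading comes with each control period).
- eyes.grab_frame(name): name is "scene" or "side" or "wrist"; returns (picture, depth): 384x512x3 uint8, blue, green, red; 384x512 float32, m along the optical axis (not along the pixel's ray), 0 where there is no reading.
- eyes.get_calibration(name): a dict with "intrinsics" (3x3 intrinsics, pixels), "world_from_camera" (4x4, takes a point from camera to world coordinates). Camera axes: x right, y down, z forward; pixel columns grow to the right and rows downward; lengths in m; the calibration is good to about 2 mm. A picture is of the moment at which its call begins: read the wrist's pose just before it. get_calibration takes no time and is no camera call; for the wrist camera it gives the pose at the moment of the call.
- manip.finish_job(): hands the job in, once; it reports no verdict.
The state is a dict: "time": time; "joint_pos": joint angles; "dq": joint speeds; "joint_torque": joint torques, N m; "eef_pos": TCP position; "orientation": TCP orientation; "ft_force": force on the tool from outside, world axes, zero at the start; "torque": the same for the moment, N m; "finger_gap": opening from 0.0 (shut) to 1.0 (fully open).
Only numpy, scipy, OpenCV 4.12 (cv2) and the standard library are available. Lean on these libraries where they do the work, as an engineer would, in place of code of your own. Each camera call takes 0.05 s, during which the arm holds its last target.

## Working session

There is one attempt and no reset: what is moved stays moved. The work goes in short steps, Python scripts to look and compute and a shell command to move; the robot and the scene stay as the last step left them, time stands still between calls to the robot, and variables do not carry over. Pictures are saved under pics/ and viewed, and the job is handed in when it is done.

```bash
ls; mkdir -p pics
python3 - <<'E'
from workcell import read_state, eyes
import cv2
print(read_state())
for n in ["scene","side","wrist"]:
    c=eyes.get_calibration(n); print(n,c["intrinsics"],c["world_from_camera"])
    p,d=eyes.grab_frame(n); cv2.imwrite(f"pics/{n}0.png",p)
    import numpy as np; np.save(f"pics/{n}0.npy",d)
E
```

```text
pics
{'time': 0.0, 'joint_pos': array([ 1.03430600e+00,  3.09008419e-01,  1.63522485e+00,  1.39200708e-05,
        1.19971522e+00, -6.96988188e-02]), 'dq': array([ 0.00090111, -0.00139233, -0.00128371, -0.0020382 ,  0.00114549,
        0.00081504]), 'joint_torque': array([-9.45524080e-04, -4.15265572e+01, -2.76658452e+01, -2.63976199e-04,
        1.04586140e-02, -2.04382772e-06]), 'eef_pos': array([0.28088128, 0.55744646, 0.25502666]), 'orientation': array([-3.13924344e+00, -1.76994801e-04,  2.67479587e+00]), 'ft_force': array([-0.29801851, -0.07401518,  0.04465313]), 'torque': array([-0.02669634,  0.05037345, -0.02060817]), 'finger_gap': 0.9940085257041942}
scene [[462.49477579   0.         251.1410541 ]
 [  0.         462.49477579 186.10085982]
 [  0.           0.           1.        ]] [[-0.5475207   0.56317859 -0.6189111   1.51177123]
 [ 0.83674359  0.36050435 -0.41218537  0.6613524 ]
 [-0.00901384 -0.74354992 -0.66861967  1.1220957 ]
 [ 0.          0.          0.          1.        ]]
side [[472.30266162   0.         257.14879065]
 [  0.         472.30266162 190.29214668]
 [  0.           0.           1.        ]] [[ 0.67309597 -0.56409799  0.47826276 -0.10831979]
 [-0.73954683 -0.51646695  0.43166233 -0.59393443]
 [ 0.00350706 -0.64424789 -0.76480871  1.19148147]
 [ 0.          0.          0.          1.        ]]
wrist [[269.8572911    0.         259.82875675]
 [  0.         269.8572911  189.15778123]
 [  0.           0.           1.        ]] [[ 0.44993484  0.85485346  0.2584264   0.21461476]
 [ 0.89305955 -0.43009806 -0.13213741  0.59089312]
 [-0.00180943  0.29024339 -0.95695115  0.37300245]
 [ 0.          0.          0.          1.        ]]
```

View pics/scene0.png

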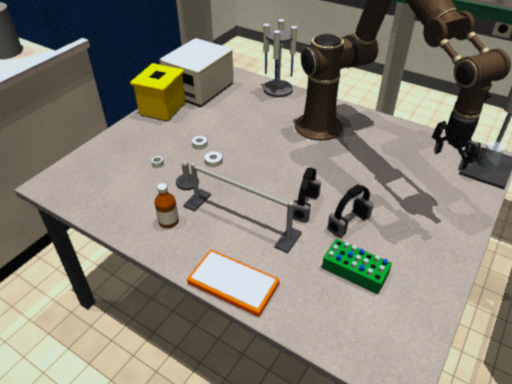

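View pics/side0.png

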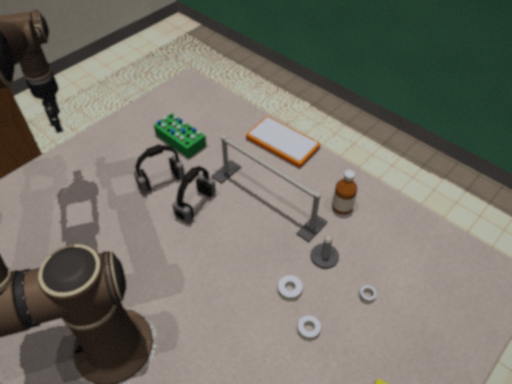

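View pics/wrist0.png

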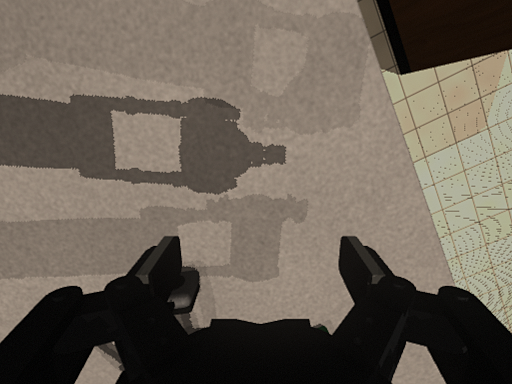

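The pictures show two defenders, at scene pixels (307,195) and (350,210), and three collars at (200,141), (213,158) and (157,161). The post is at (185,180) and the rail runs from (195,185) to (290,225). Next I measure them.

```bash
cat > h.py <<'E'
import numpy as np, cv2
from workcell import read_state, eyes, manip
from scipy.spatial.transform import Rotation as R
def grab(n,save=None):
    c=eyes.get_calibration(n); p,d=eyes.grab_frame(n)
    if save: cv2.imwrite(f"pics/{save}.png",p)
    return p,d,c
def cloud(d,c):
    K=c["intrinsics"];T=c["world_from_camera"]
    v,u=np.mgrid[:d.shape[0],:d.shape[1]]
    P=np.stack([(u-K[0,2])/K[0,0]*d,(v-K[1,2])/K[1,1]*d,d],-1)
    W=P@T[:3,:3].T+T[:3,3]; W[d<=0]=np.nan
    return W
def ray(u,v,c,z):
    K=c["intrinsics"];T=c["world_from_camera"]
    u=np.asarray(u,float);v=np.asarray(v,float)
    r=np.stack([(u-K[0,2])/K[0,0],(v-K[1,2])/K[1,1],np.ones_like(u)],-1)@T[:3,:3].T
    o=T[:3,3]; s=(z-o[2])/r[...,2]; return o+s[...,None]*r
def collars(p,c,box=(0.1,0.9,-0.7,0.7),ztop=0.024,show=True):
    hsv=cv2.cvtColor(p,cv2.COLOR_BGR2HSV)
    m=((hsv[...,1]<45)&(hsv[...,2]>150)).astype(np.uint8)
    out=[]
    cs,_=cv2.findContours(m,cv2.RETR_EXTERNAL,cv2.CHAIN_APPROX_NONE)
    for k in cs:
        if cv2.contourArea(k)<40: continue
        out.append((k.reshape(-1,2).mean(0),cv2.contourArea(k),k.reshape(-1,2)))
    return m,out
E
python3 - <<'E'
from h import *
for n in ["scene","side"]:
    p=cv2.imread(f"pics/{n}0.png"); d=np.load(f"pics/{n}0.npy"); c=eyes.get_calibration(n)
    W=cloud(d,c); z=W[...,2]
    print(n,"table",np.nanmedian(z[np.abs(z)<.02]), (d>0).mean())
    m,o=collars(p,c)
    for ctr,a,k in o:
        w=W[int(ctr[1]),int(ctr[0])]; q=ray(*ctr,c,0.024)
        print(ctr,a,w.round(3),q.round(3))
    # top-down heightmap
    H=np.zeros((600,700),np.float32)
    ok=np.isfinite(z)&(z>0.006)&(z<0.3)
    r=((0.95-W[...,0])*1000*.75).astype(int) if 0 else None
    i=np.where(ok,(0.95-W[...,0])/0.0016,-1).astype(int);j=np.where(ok,(0.56-W[...,1])/0.0016,-1).astype(int)
    g=ok&(i>=0)&(i<600)&(j>=0)&(j<700)
    np.maximum.at(H,(i[g],j[g]),z[g].astype(np.float32))
    cv2.imwrite(f"pics/hm_{n}.png",cv2.applyColorMap((np.clip(H/0.2,0,1)*255).astype(np.uint8),cv2.COLORMAP_JET))
E
```

```text
scene table -0.0014977988861095692 0.975982666015625
[466.65625 365.09375] 152.0 [ 0.23   0.888 -0.756] [0.762 0.795 0.024]
[471.10958904 343.38356164] 150.5 [ 0.121  0.879 -0.748] [0.696 0.79  0.024]
[ 39.48096886 336.66262976] 5050.0 [ 1.127 -0.749 -0.758] [ 1.288 -0.16   0.024]
[ 37.15942029 272.47826087] 352.5 [ 0.904 -1.047 -0.749] [ 1.156 -0.339  0.024]
[ 55.5625  260.15625] 52.0 [ 0.801 -1.038 -0.754] [ 1.095 -0.331  0.024]
[ 91.        257.5877193] 449.0 [ 0.688 -0.891 -0.749] [ 1.03  -0.248  0.024]
[ 77.79166667 239.75      ] 178.0 [ 0.643 -1.049 -0.748] [ 1.003 -0.338  0.024]
[402.24637681 188.04347826] 327.5 [ 0.183  0.431 -0.005] [0.217 0.438 0.024]
[497.00877193 130.41666667] 1138.0 [-1.632  0.626 -0.752] [-0.327  0.641  0.024]
[36.86448598 54.88785047] 1120.0 [ 0.418 -1.223  0.18 ] [ 0.24  -1.523  0.024]
[312.66750842 164.95791246] 88930.0 [0.249 0.1   0.007] [0.273 0.113 0.024]
side table 0.00016883485692464895 0.9961598714192709
[503.14414414 366.34234234] 559.5 [ 1.099 -0.878 -0.765] [ 0.612 -0.764  0.024]
[ 78.625 213.475] 433.0 [0.184 0.432 0.002] [0.179 0.41  0.024]
[ 54.3        224.56153846] 402.0 [0.109 0.45  0.002] [0.105 0.428 0.024]
[191.71428571 194.05357143] 149.0 [ 0.481  0.231 -0.005] [0.468 0.209 0.024]
[122.88571429 184.2       ] 349.0 [0.353 0.428 0.001] [0.345 0.406 0.024]
[ 40.23880597 182.43283582] 276.5 [ 0.174  0.64  -0.002] [0.167 0.611 0.024]
[ 10.65048544 214.59223301] 1567.0 [0.037 0.586 0.002] [0.035 0.561 0.024]
[157.88157895 163.07894737] 371.0 [0.493 0.417 0.001] [0.484 0.395 0.024]
[269.64637681 187.8057971 ] 1888.5 [0.672 0.058 0.003] [0.657 0.042 0.024]
[227.55070372 206.89317936] 95802.5 [ 0.523  0.106 -0.   ] [0.509 0.088 0.024]
```

```bash
python3 -c "
import cv2
a=cv2.imread('pics/scene0.png');b=cv2.imread('pics/side0.png')
cv2.imwrite('pics/z1.png',cv2.resize(a[120:300,130:400],None,fx=2.9,fy=2.9,interpolation=cv2.INTER_CUBIC))
cv2.imwrite('pics/z2.png',cv2.resize(b[100:350,120:400],None,fx=2.4,fy=2.4,interpolation=cv2.INTER_CUBIC))
"
```

```text
(no output)
```

View pics/z1.png

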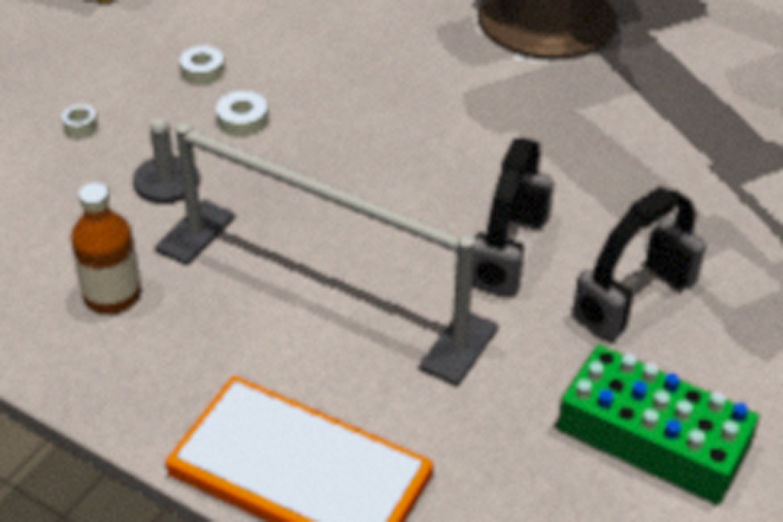

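View pics/z2.png

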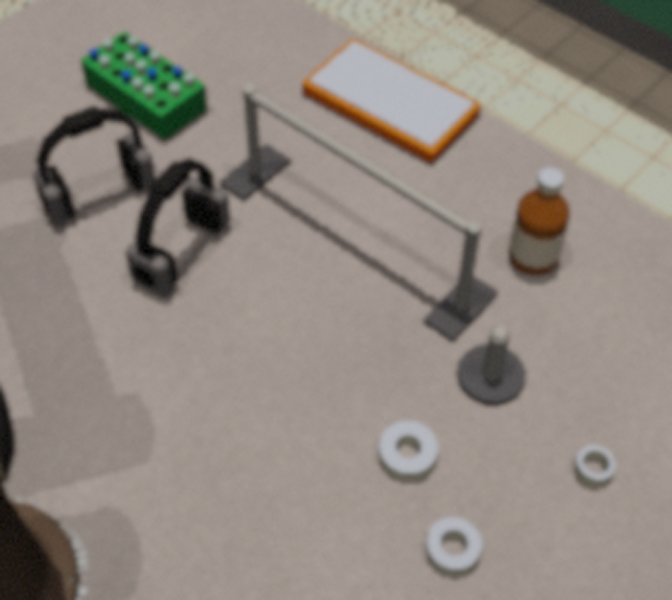

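View pics/hm_side.png

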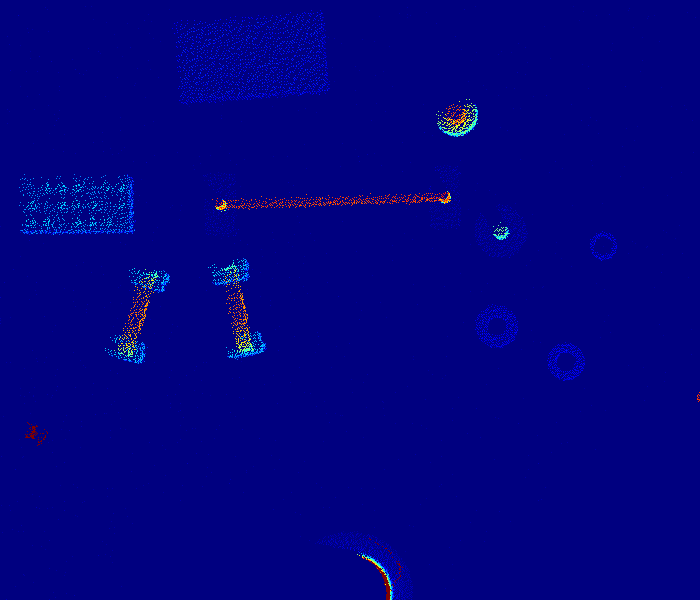

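View pics/hm_scene.png

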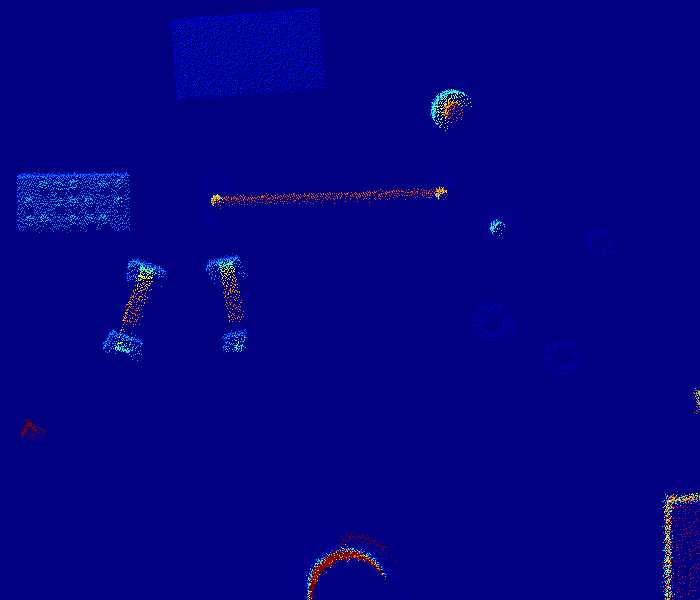

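```bash
cat >> h.py <<'E'
def circfit(P):
    A=np.c_[2*P,np.ones(len(P))]; b=(P**2).sum(1)
    s=np.linalg.lstsq(A,b,rcond=None)[0]; return s[:2],np.sqrt(s[2]+s[:2]@s[:2])
def collar(p,c,xy,z=0.024,half=0.06,thr=None):
    """fit the collar near xy: hole ellipse and outer top outline cast on plane z"""
    K=c["intrinsics"];T=np.linalg.inv(c["world_from_camera"])
    q=T[:3,:3]@np.array([*xy,z])+T[:3,3]; u,v=(K@q/q[2])[:2]; r=int(half*K[0,0]/q[2])
    u,v=int(u),int(v); s=6
    roi=p[max(0,v-r):v+r,max(0,u-r):u+r]; o=np.array([max(0,u-r),max(0,v-r)])
    g=cv2.resize(cv2.cvtColor(roi,cv2.COLOR_BGR2GRAY),None,fx=s,fy=s,interpolation=cv2.INTER_CUBIC)
    bg=np.median(g); hi=np.percentile(g,97); t=thr or (bg+hi)/2
    m=(g>t).astype(np.uint8)
    cs,h=cv2.findContours(m,cv2.RETR_CCOMP,cv2.CHAIN_APPROX_NONE)
    res=[]
    for k,hh in zip(cs,h[0]):
        if cv2.contourArea(k)<60: continue
        uv=(k.reshape(-1,2)+.5)/s-.5+o
        W=ray(uv[:,0],uv[:,1],c,z)[:,:2]
        cc,rr=circfit(W); res.append((("hole" if hh[3]>=0 else "outer"),cc.round(4),round(2*rr*1000,1)))
    return res,(t,bg,hi)
E
python3 - <<'E'
from h import *
g={'A':((0.95-326*.0016),(.56-497*.0016)),'B':(.95-361*.0016,.56-566*.0016),'C':(.95-245*.0016,.56-603*.0016)}
for n in ["scene","side"]:
    p=cv2.imread(f"pics/{n}0.png"); c=eyes.get_calibration(n)
    for k,xy in g.items(): print(n,k,np.round(xy,3),collar(p,c,xy))
    W=cloud(np.load(f"pics/{n}0.npy"),c)
    z=W[...,2]
    # post tip, bar ends
    for nm,b in dict(post=(.55,.63,-.28,-.2),endR=(.6,.68,-.17,-.12),endL=(.6,.68,.18,.24)).items():
        mm=(W[...,0]>b[0])&(W[...,0]<b[1])&(W[...,1]>b[2])&(W[...,1]<b[3])&(z>(.094 if nm=='post' else .16))
        print(nm,mm.sum(),np.nanmedian(W[mm],0).round(4))
    mm=(W[...,0]>.58)&(W[...,0]<.7)&(W[...,1]>-.1)&(W[...,1]<.17)&(z>.14)&(z<.2)
    P=W[mm]; a=np.polyfit(P[:,1],P[:,0],1); print('bar',a,'x at y=.03',np.polyval(a,.03),'zmax',np.percentile(P[:,2],95))
E
```

```text
scene A [ 0.428 -0.235] ([('outer', array([ 0.4309, -0.2333]), np.float64(64.7)), ('hole', array([ 0.4323, -0.232 ]), np.float64(34.2)), ('outer', array([ 0.3799, -0.3305]), np.float64(31.2))], (np.float64(200.5), np.float64(175.0), np.float64(226.0)))
scene B [ 0.372 -0.346] ([('outer', array([ 0.4141, -0.2571]), np.float64(13.3)), ('outer', array([ 0.3744, -0.3444]), np.float64(57.9)), ('hole', array([ 0.376 , -0.3434]), np.float64(33.8))], (np.float64(197.5), np.float64(175.0), np.float64(220.0)))
scene C [ 0.558 -0.405] ([('outer', array([ 0.5585, -0.4056]), np.float64(41.2))], (np.float64(182.0), np.float64(175.0), np.float64(189.0)))
post 15 [ 0.5849 -0.2371  0.0966]
endR 31 [ 0.6394 -0.1433  0.1642]
endL 50 [0.6293 0.2044 0.1645]
bar [-0.0377999   0.63718846] x at y=.03 0.6360544580458906 zmax 0.16555032145729331
side A [ 0.428 -0.235] ([('outer', array([ 0.4294, -0.2325]), np.float64(64.8)), ('hole', array([ 0.4292, -0.2324]), np.float64(32.8))], (np.float64(167.5), np.float64(153.0), np.float64(182.0)))
side B [ 0.372 -0.346] ([('outer', array([ 0.3732, -0.3439]), np.float64(56.9)), ('hole', array([ 0.3729, -0.3441]), np.float64(32.4))], (np.float64(165.5), np.float64(151.0), np.float64(180.0)))
side C [ 0.558 -0.405] ([('outer', array([ 0.5594, -0.4034]), np.float64(43.7)), ('hole', array([ 0.5585, -0.4038]), np.float64(30.8))], (np.float64(158.5), np.float64(152.0), np.float64(165.0)))
post 38 [ 0.5781 -0.2427  0.0979]
endR 63 [ 0.6333 -0.1429  0.165 ]
endL 44 [0.6229 0.2017 0.1651]
bar [-0.03159091  0.62792126] x at y=.03 0.6269735309240597 zmax 0.16729561032450138
```

```bash
cat >> h.py <<'E'
def toolshift(xyz,yaw=None,pose=None):
    s=read_state(); p=s["eef_pos"]; M=R.from_euler('xyz',s["orientation"])
    if yaw is None: yaw=s["orientation"][2]
    G=R.from_euler('xyz',[np.pi,0,yaw])
    return (M.inv()*G).as_rotvec().round(4),M.inv().apply(np.array(xyz)-p).round(4)
E
python3 - <<'E'
from h import *
for n in ["scene","side"]:
    p=cv2.imread(f"pics/{n}0.png"); c=eyes.get_calibration(n)
    W=cloud(np.load(f"pics/{n}0.npy"),c); z=W[...,2]
    for nm,b in dict(D1=(.38,.55,.13,.235),D2=(.38,.55,.28,.40)).items():
        box=(W[...,0]>b[0])&(W[...,0]<b[1])&(W[...,1]>b[2])&(W[...,1]<b[3])
        for lo,hi in ((.135,.17),(.02,.17)):
            P=W[box&(z>lo)&(z<hi)]
            r=cv2.minAreaRect(P[:,:2].astype(np.float32)*1000)
            print(n,nm,lo,len(P),np.median(P,0).round(4),P[:,2].max().round(3),np.round(r[0],1),np.round(r[1],1),round(r[2],1))
    # dark mask seen in the image: post tip and bar tip by plane
print(toolshift((.459,.185,.36),3.31))
E
python3 -c "
import cv2
a=cv2.imread('pics/scene0.png');b=cv2.imread('pics/side0.png')
import numpy as np
x=cv2.resize(a[155:195,165:215],None,fx=8,fy=8,interpolation=cv2.INTER_CUBIC)
y=cv2.resize(b[225:275,300:350],None,fx=8,fy=8,interpolation=cv2.INTER_CUBIC)
cv2.imwrite('pics/z3.png',np.hstack([cv2.copyMakeBorder(x,0,80,0,0,0),y]))"
```

```text
scene D1 0.135 143 [0.475  0.1884 0.1495] 0.158 [470.8 187.2] [72.7 26.3] 13.0
scene D1 0.02 749 [0.505  0.1931 0.0665] 0.158 [464.6 186.5] [155.9  61.7] 11.7
scene D2 0.135 191 [0.4628 0.3442 0.1487] 0.159 [456.3 344.3] [29.6 95.2] 74.9
scene D2 0.02 987 [0.4736 0.3443 0.0656] 0.159 [454.5 344.2] [ 64.9 156.7] 73.2
side D1 0.135 243 [0.4502 0.1767 0.1497] 0.162 [455.4 181. ] [106.7  28.9] 11.9
side D1 0.02 1008 [0.4449 0.1728 0.0688] 0.162 [455.6 179.6] [155.9  64.4] 11.9
side D2 0.135 246 [0.4455 0.3374 0.1474] 0.159 [445.8 340.8] [ 29.6 101.1] 74.1
side D2 0.02 771 [0.4542 0.333  0.0738] 0.159 [448.8 338.7] [ 66.7 155.6] 73.0
(array([-0.0017, -0.0007, -0.6351]), array([-0.3266, -0.2528, -0.1043]))
```

View pics/z3.png

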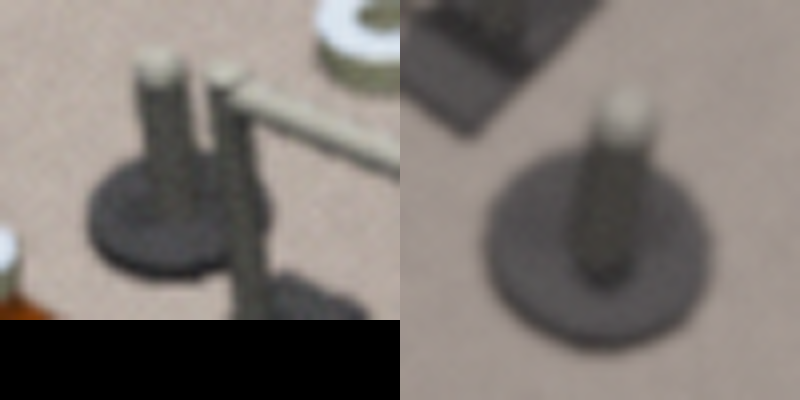

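Run:
```python
from h import *
a=eyes.get_calibration("scene"); b=eyes.get_calibration("side")
print('tip',ray(184.9,161.9,a,.098).round(4),ray(328.4,237.9,b,.098).round(4))
# foot (side view): ellipse centre ~ ((598-400)/8+300, 225+248/8)
print('foot',ray(324.7,256.0,b,.012).round(4), ray(165+178/8,155+213/8,a,.012).round(4))
print(toolshift((.46,.183,.34),.206+np.pi))
```

```text
tip [ 0.5829 -0.2364  0.098 ] [ 0.5813 -0.2405  0.098 ]
foot [ 0.5768 -0.2431  0.012 ] [ 0.5891 -0.232   0.012 ]
(array([-0.0017, -0.0007, -0.6727]), array([-0.3284, -0.2541, -0.0843]))
```

```bash
python3 -m creep '[[[0,0,-0.1,0,0,-0.04,0.3],[0,0,-0.2,-0.04,-0.03,-0.084,0.3],[0,0,-0.3,-0.08,-0.06,-0.084,0.3],[0,0,-0.4,-0.12,-0.09,-0.084,0.3],[0,0,-0.5,-0.16,-0.12,-0.084,0.3],[0,0,-0.6,-0.2,-0.15,-0.084,0.3],[0,0,-0.673,-0.24,-0.18,-0.084,0.3],[0,0,-0.673,-0.27,-0.21,-0.084,0.3]]]'; python3 -m creep '[[[0,0,0,0,0,0,0.3]]]'
python3 - <<'E'
from h import *
print(toolshift((.46,.183,.34),.206+np.pi))
E
```

```text
time: 0.95
eef_pos: [0.4266, 0.2525, 0.3402]
orientation: [-3.142, 0.001, -2.934]
ft_force: [0.6, 0.1, -0.7]
finger_gap: 0.648
time: 1.05
eef_pos: [0.4277, 0.2492, 0.34]
orientation: [-3.138, -0.0, -2.943]
ft_force: [0.1, 0.6, 0.4]
finger_gap: 0.652
(array([-0.0031, -0.0001, -0.007 ]), array([-0.0186, -0.0713,  0.0002]))
```

```bash
python3 -m creep '[[[0,0,-0.006,-0.01,-0.04,0,0.3],[0,0,-0.006,-0.019,-0.071,0,0.3],[0,0,-0.006,-0.019,-0.071,0,0.3],[0,0,-0.006,-0.019,-0.071,0,0.3]]]'
python3 - <<'E'
from h import *
p,d,c=grab("wrist","w1"); np.save("pics/w1.npy",d)
W=cloud(d,c); z=W[...,2]
m=(z>.12)&(z<.17)&(np.abs(W[...,0]-.46)<.12)&(np.abs(W[...,1]-.183)<.08)
P=W[m]; print(len(P),P[:,2].max())
for lo in (.1,.125,.145):
    Q=P[P[:,2]>lo]
    if len(Q)>5: print(lo,len(Q),np.round(cv2.minAreaRect(Q[:,:2].astype(np.float32)*1000)[0],1),cv2.minAreaRect(Q[:,:2].astype(np.float32)*1000)[1:])
E
```

```text
time: 1.45
eef_pos: [0.4589, 0.189, 0.34]
orientation: [3.141, -0.001, -2.931]
ft_force: [-0.1, -0.6, 0.1]
finger_gap: 0.65
1835 0.15771471793099706
0.1 1835 [457.4 182.8] ((118.89311218261719, 24.822568893432617), 11.091480255126953)
0.125 1787 [456.4 182.2] ((112.28141021728516, 24.86297607421875), 12.041958808898926)
0.145 1092 [457.1 182.7] ((66.58577728271484, 24.822568893432617), 11.091480255126953)
```

View pics/w1.png

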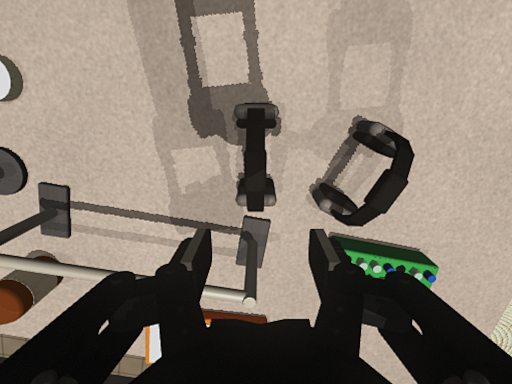

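Run:
```python
from h import *
print(read_state()["eef_pos"],toolshift((.458,.1828,.16),.203+np.pi))
```

```text
[0.45865222 0.18947993 0.33999107] (array([ 0.001 , -0.0008,  0.0092]), array([ 0.0019, -0.0066,  0.18  ]))
```

```bash
python3 -m creep '[[[0,0,0.009,0.002,-0.0066,0.04,0.3],[0,0,0.009,0.002,-0.0066,0.08,0.3],[0,0,0.009,0.002,-0.0066,0.12,0.3],[0,0,0.009,0.002,-0.0066,0.15,0.3],[0,0,0.009,0.002,-0.0066,0.17,0.3],[0,0,0.009,0.002,-0.0066,0.18,0.3],[0,0,0.009,0.002,-0.0066,0.18,0.3],[0,0,0.009,0.002,-0.0066,0.18,0.3]]]'
python3 - <<'E'
from h import *
p,d,c=grab("wrist","w2");grab("side","s2")
print(read_state()["eef_pos"],toolshift((.458,.1828,.16),.203+np.pi))
E
```

```text
time: 2.3
eef_pos: [0.4591, 0.1828, 0.1611]
orientation: [3.141, 0.001, -2.937]
ft_force: [0.8, -0.2, -0.4]
finger_gap: 0.649
[0.45973098 0.182567   0.16186771] (array([0.0003, 0.0032, 0.0007]), array([0.0017, 0.0006, 0.0019]))
```

View pics/w2.png

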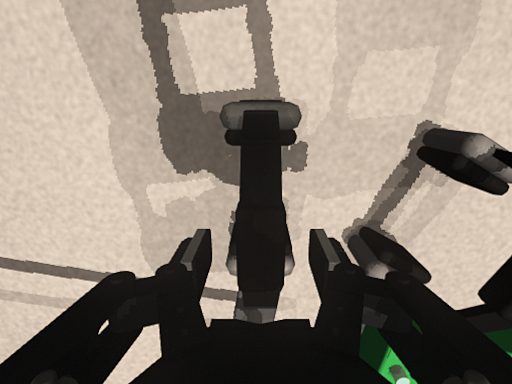

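View pics/s2.png

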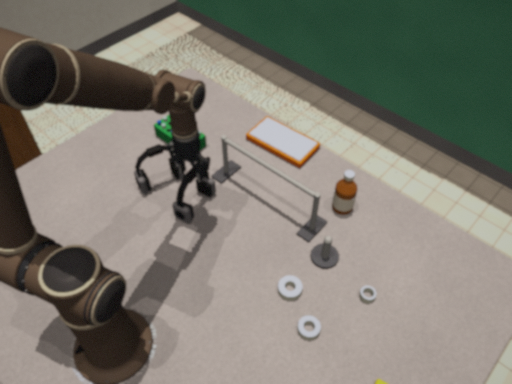

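```bash
python3 -m creep '[[[0,0,0,0.001,0,0.002,-1],[0,0,0,0.001,0,0.002,-1],[0,0,0,0.001,0,0.002,-1],[0,0,0,0.001,0,0.002,-1],[0,0,0,0.001,0,0.002,-1],[0,0,0,0.001,0,0.002,-1],[0,0,0,0.001,0,0.002,-1],[0,0,0,0.001,0,0.002,-1]]]'; python3 -m creep '[[[0,0,0,0,0,-0.02,-1],[0,0,0,0,0,-0.05,-1],[0,0,0,0,0,-0.09,-1],[0,0,0,0,0,-0.13,-1],[0,0,0,0,0,-0.17,-1],[0,0,0,0,0,-0.19,-1],[0,0,0,0,0,-0.19,-1],[0,0,0,0,0,-0.19,-1]]]'
python3 - <<'E'
from h import *
p,d,c=grab("wrist","w3");W=cloud(d,c);np.save("pics/w3.npy",W)
print(read_state()["eef_pos"],read_state()["orientation"])
E
```

```text
time: 3.2
eef_pos: [0.4581, 0.182, 0.1591]
orientation: [3.141, 0.001, -2.939]
ft_force: [-2.3, 1.1, 5.5]
finger_gap: 0.289
time: 4.0
eef_pos: [0.4569, 0.1813, 0.3468]
orientation: [-3.141, -0.002, -2.938]
ft_force: [0.0, -0.6, -2.7]
finger_gap: 0.292
[0.45630867 0.1811057  0.34573142] [-3.140952   -0.00438128 -2.93852785]
```

View pics/w3.png

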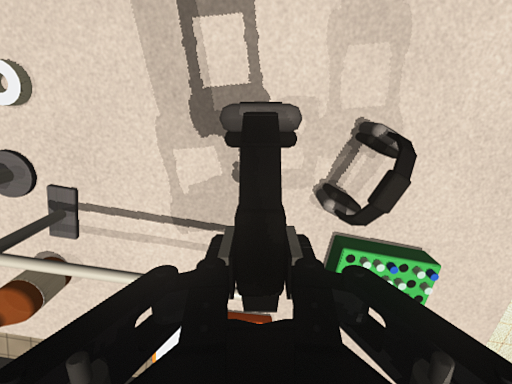

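Run:
```python
from h import *
for f in ("w3","w1"):
    W=np.load("pics/w3.npy") if f=="w3" else cloud(np.load("pics/w1.npy"),eyes.get_calibration("wrist"))
    if f=="w1": continue
    z=W[...,2]
    m=(z>.145)&(z<.18)&(W[...,1]<.1)&(W[...,1]>-.14)&(np.abs(W[...,0]-.63)<.05)
    P=W[m]; a=np.polyfit(P[:,1],P[:,0],1); print(len(P),a,np.polyval(a,[-.04,.03]),np.percentile(P[:,2],[5,50,95]),P[:,1].min(),P[:,1].max())
    m=(z>.09)&(z<.105)&(np.hypot(W[...,0]-.58,W[...,1]+.24)<.03); P=W[m]; print(len(P), np.median(P,0) if len(P) else 0)
print(toolshift((.634,-.04,.345),.035+np.pi))
```

```text
1799 [-0.03560789  0.62769858] [0.6291229  0.62663034] [0.15551376 0.16324025 0.16566294] -0.12803207751345275 0.05710944270536064
0 0
(array([-0.001 , -0.0043,  0.1681]), array([-0.1295, -0.2524,  0.0003]))
```

```bash
python3 -m creep '[[[0,0,0.02,-0.01,-0.02,-0.015,-1],[0,0,0.05,-0.03,-0.06,-0.015,-1],[0,0,0.08,-0.05,-0.1,-0.015,-1],[0,0,0.11,-0.07,-0.14,-0.015,-1],[0,0,0.14,-0.09,-0.18,-0.015,-1],[0,0,0.168,-0.11,-0.22,-0.015,-1],[0,0,0.168,-0.129,-0.252,-0.015,-1],[0,0,0.168,-0.129,-0.252,-0.015,-1]]]'; python3 -m creep '[[[0,0,0,0,0,0,-1],[0,0,0,0,0,0,-1],[0,0,0,0,0,0,-1]]]'
python3 - <<'E'
from h import *
p,d,c=grab("wrist","w4");W=cloud(d,c)
print(read_state()["eef_pos"],read_state()["orientation"])
z=W[...,2]
for y0,y1 in ((-.14,-.08),(.02,.1),(.1,.18)):
    m=(z>.145)&(z<.18)&(W[...,1]<y1)&(W[...,1]>y0)&(np.abs(W[...,0]-.63)<.04)
    P=W[m]; 
    if len(P)>20: print(y0,len(P),np.median(P,0).round(4),np.percentile(P[:,0],[5,95]).round(4))
grab("scene","sc4");grab("side","s4")
E
```

```text
time: 4.85
eef_pos: [0.6359, -0.0434, 0.3586]
orientation: [-3.14, -0.005, -3.111]
ft_force: [-1.5, 1.5, -2.2]
finger_gap: 0.288
time: 5.15
eef_pos: [0.6338, -0.038, 0.3624]
orientation: [3.141, -0.002, -3.105]
ft_force: [-0.4, 0.9, -1.4]
finger_gap: 0.294
[ 0.63404118 -0.03797474  0.36293685] [ 3.14129792e+00 -8.27797863e-04 -3.10493455e+00]
-0.14 648 [ 0.6335 -0.11    0.1642] [0.6275 0.6412]
0.02 886 [0.6275 0.0614 0.1641] [0.6215 0.6357]
0.1 866 [0.6256 0.14   0.1641] [0.6193 0.6337]
```

View pics/w4.png

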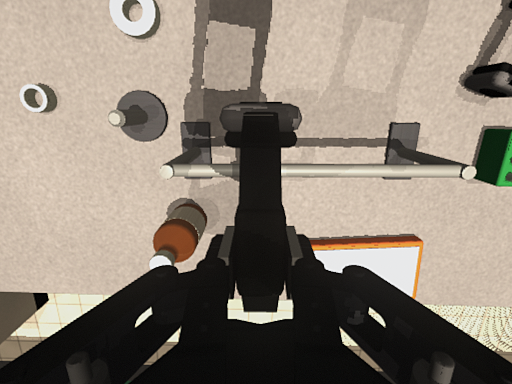

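View pics/sc4.png

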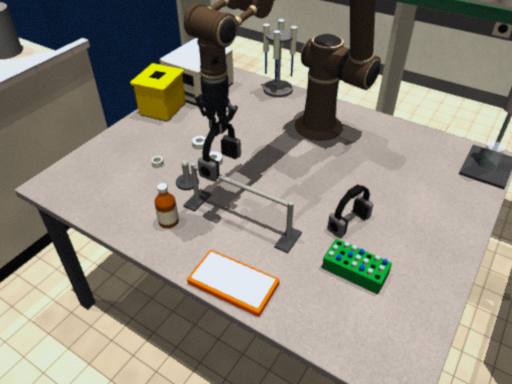

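View pics/s4.png

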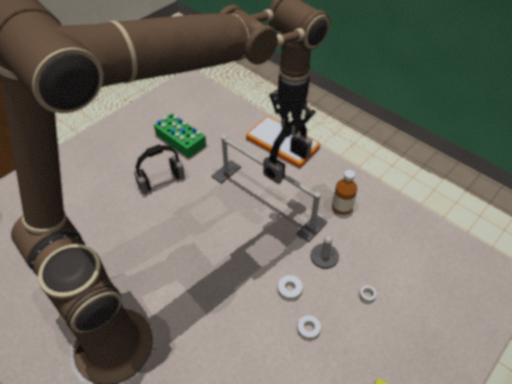

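```bash
python3 -c "
from h import *
c=eyes.get_calibration('wrist'); print(ray([167,469],[172,172],c,.168), ray(115,118,c,.098), toolshift((.6325,-.04,.195),.033+np.pi))"
python3 -m creep '[[[0,0,0,0.001,-0.002,0.04,-1],[0,0,0,0.001,-0.002,0.08,-1],[0,0,0,0.001,-0.002,0.11,-1],[0,0,0,0.001,-0.002,0.13,-1],[0,0,0,0.001,-0.002,0.14,-1],[0,0,0,0.001,-0.002,0.15,-1],[0,0,0,0.001,-0.002,0.15,-1],[0,0,0,0.001,-0.002,0.15,-1]]]'
python3 -c "
from h import *
grab('scene','sc5');grab('side','s5');print(read_state()['eef_pos'],toolshift((.6325,-.04,.192),.033+np.pi))"
python3 -c "
import cv2,numpy as np
a=cv2.imread('pics/sc5.png')[120:260,150:320];b=cv2.imread('pics/s5.png')[100:240,200:370]
cv2.imwrite('pics/z5.png',cv2.resize(np.hstack([a,b]),None,fx=2.35,fy=2.35,interpolation=cv2.INTER_CUBIC))"
```

```text
[[ 0.63787955 -0.14867188  0.168     ]
 [ 0.62473399  0.21074564  0.168     ]] [ 0.58156255 -0.23930242  0.098     ] (array([0.    , 0.0003, 0.0036]), array([ 0.002 , -0.0018,  0.1686]))
time: 6.1
eef_pos: [0.6346, -0.0412, 0.2145]
orientation: [-3.141, 0.002, -3.106]
ft_force: [0.7, -0.1, -1.8]
finger_gap: 0.288
[ 0.63492514 -0.04129029  0.21501219] (array([-0.0005,  0.003 ,  0.0022]), array([0.0024, 0.0014, 0.023 ]))
```

View pics/z5.png

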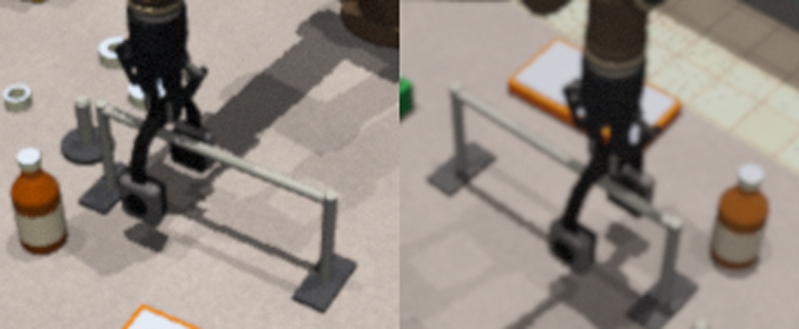

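```bash
python3 -m creep '[[[0,0,0.002,0.002,0.001,0.01,-1],[0,0,0.002,0.002,0.001,0.016,-1],[0,0,0.002,0.002,0.001,0.02,-1],[0,0,0.002,0.002,0.001,0.023,-1],[0,0,0.002,0.002,0.001,0.023,-1]]]'; python3 -m creep '[[[0,0,0,0,0,0,-1],[0,0,0,0,0,0,-1]]]'
python3 -c "
from h import *
grab('scene','sc6');grab('side','s6');print(read_state()['eef_pos'],toolshift((.633,-.04,.192),.033+np.pi))"
python3 -c "
import cv2,numpy as np
a=cv2.imread('pics/sc6.png')[120:260,150:320];b=cv2.imread('pics/s6.png')[100:240,200:370]
cv2.imwrite('pics/z6.png',cv2.resize(np.hstack([a,b]),None,fx=2.35,fy=2.35,interpolation=cv2.INTER_CUBIC))"
```

```text
time: 6.7
eef_pos: [0.6317, -0.0403, 0.1909]
orientation: [-3.142, -0.0, -3.108]
ft_force: [-2.0, 0.3, 1.4]
finger_gap: 0.29
time: 6.9
eef_pos: [0.6319, -0.0403, 0.1909]
orientation: [-3.141, 0.0, -3.108]
ft_force: [-2.1, 0.2, 3.1]
finger_gap: 0.289
[ 0.63188392 -0.04027166  0.19089878] (array([-0.0001,  0.0002,  0.0003]), array([-0.0011,  0.0002, -0.0011]))
```

View pics/z6.png

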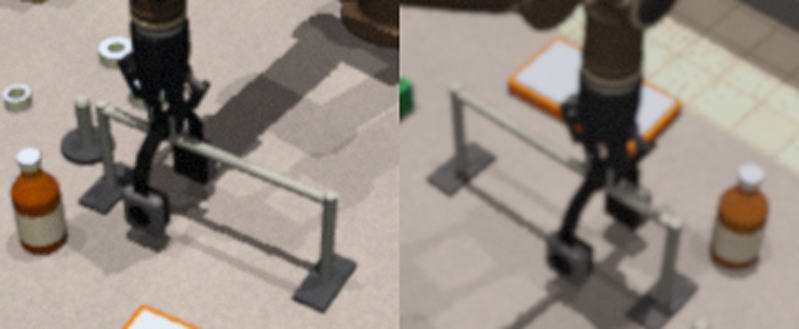

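```bash
python3 -m creep '[[[0,0,0,-0.001,0,-0.001,-0.3],[0,0,0,-0.001,0,-0.001,-0.2],[0,0,0,-0.001,0,-0.001,0],[0,0,0,-0.001,0,-0.001,0.1],[0,0,0,-0.001,0,-0.001,0.1],[0,0,0,-0.001,0,-0.001,0.1]]]'; python3 -m creep '[[[0,0,0,0,0,-0.02,0.1],[0,0,0,0,0,-0.05,0.1],[0,0,0,0,0,-0.09,0.1],[0,0,0,0,0,-0.13,0.1],[0,0,0,0,0,-0.15,0.1],[0,0,0,0,0,-0.15,0.1]]]'
python3 -c "
from h import *
grab('scene','sc7');grab('side','s7');grab('wrist','w7');print(read_state()['eef_pos'],toolshift((.4517,.3415,.345),-.297+np.pi))"
python3 -c "
import cv2,numpy as np
a=cv2.imread('pics/sc7.png')[120:260,150:320];b=cv2.imread('pics/s7.png')[100:240,200:370]
cv2.imwrite('pics/z7.png',cv2.resize(np.hstack([a,b]),None,fx=2.35,fy=2.35,interpolation=cv2.INTER_CUBIC))"
```

```text
time: 7.6
eef_pos: [0.6328, -0.0402, 0.1911]
orientation: [3.142, -0.0, -3.108]
ft_force: [1.0, -0.4, 0.1]
finger_gap: 0.548
time: 8.2
eef_pos: [0.6351, -0.0405, 0.3465]
orientation: [-3.14, 0.009, -3.108]
ft_force: [-0.0, -0.1, 0.5]
finger_gap: 0.55
[ 0.63187984 -0.04008502  0.33931198] (array([-0.    , -0.003 ,  0.3302]), array([ 0.1674,  0.3874, -0.005 ]))
```

View pics/z7.png

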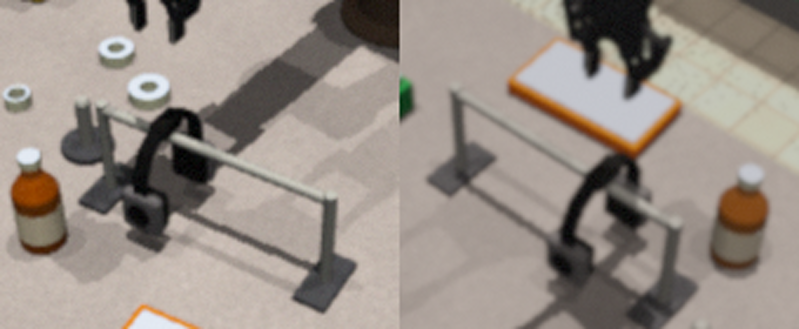

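View pics/w7.png

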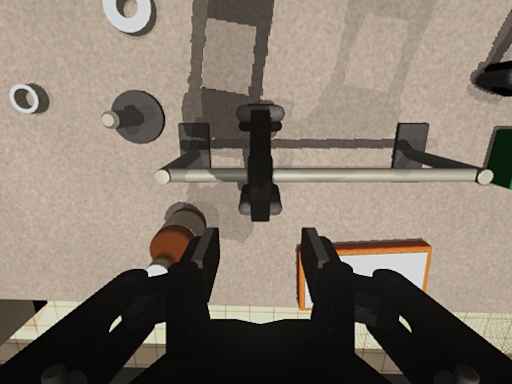

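```bash
python3 -m creep '[[[0,0,0.04,0.016,0.04,-0.005,0.3],[0,0,0.08,0.035,0.08,-0.005,0.3],[0,0,0.12,0.052,0.12,-0.005,0.3],[0,0,0.16,0.07,0.16,-0.005,0.3],[0,0,0.2,0.087,0.2,-0.005,0.3],[0,0,0.25,0.105,0.24,-0.005,0.3],[0,0,0.3,0.122,0.28,-0.005,0.3],[0,0,0.33,0.14,0.32,-0.005,0.3]]]'; python3 -m creep '[[[0,0,0,0,0,0,0.3],[0,0,0,0,0,0,0.3],[0,0,0,0,0,0,0.3],[0,0,0,0,0,0,0.3]]]'
cat > d.py <<'E'
from h import *
import sys
tag,x0,y0=sys.argv[1],float(sys.argv[2]),float(sys.argv[3])
p,d,c=grab("wrist",tag)
W=cloud(d,c); z=W[...,2]
m=(z>.1)&(z<.17)&(np.abs(W[...,0]-x0)<.09)&(np.abs(W[...,1]-y0)<.07)
P=W[m]; print(len(P),P[:,2].max(),np.median(P,0))
for lo in (.1,.125,.145):
    Q=P[P[:,2]>lo]
    if len(Q)>5: r=cv2.minAreaRect(Q[:,:2].astype(np.float32)*1000);print(lo,len(Q),np.round(r[0],1),np.round(r[1],1),r[2])
s=read_state();print(s["eef_pos"],s["orientation"])
E
python3 d.py w8 .4517 .3415
python3 - <<'E'
from h import *
p=cv2.imread("pics/s7.png");c=eyes.get_calibration("side")
for xy in ((.43,-.2325),(.3735,-.344),(.559,-.404)): print(collar(p,c,xy)[0])
print(toolshift((.4517,.3415,.16),-.297+np.pi))
E
```

```text
time: 9.15
eef_pos: [0.4801, 0.2758, 0.3432]
orientation: [-3.138, -0.004, 2.843]
ft_force: [0.8, 0.3, 1.5]
finger_gap: 0.647
time: 9.55
eef_pos: [0.4826, 0.2737, 0.3454]
orientation: [-3.14, -0.001, 2.843]
ft_force: [-0.8, -0.3, -1.0]
finger_gap: 0.651
2362 0.15776236844776026 [0.4428648  0.34320431 0.1463428 ]
0.1 2362 [449.7 342.1] [ 26.2 139. ] 72.54525756835938
0.125 2095 [449.6 342.1] [ 26.2 113. ] 72.54525756835938
0.145 1267 [449.  342.3] [26.1 66.3] 72.47078704833984
[0.48276297 0.27369833 0.34565123] [-3.14071188e+00 -5.71667652e-04  2.84282344e+00]
[('outer', array([ 0.4294, -0.2325]), np.float64(64.8)), ('hole', array([ 0.4292, -0.2324]), np.float64(32.8))]
[('outer', array([ 0.3731, -0.3439]), np.float64(56.9)), ('hole', array([ 0.3729, -0.344 ]), np.float64(32.5))]
[('outer', array([ 0.5595, -0.4034]), np.float64(43.6)), ('hole', array([ 0.5585, -0.4038]), np.float64(30.8))]
(array([-0.0009, -0.0006, -0.0018]), array([0.0495, 0.0558, 0.1856]))
```

View pics/w8.png

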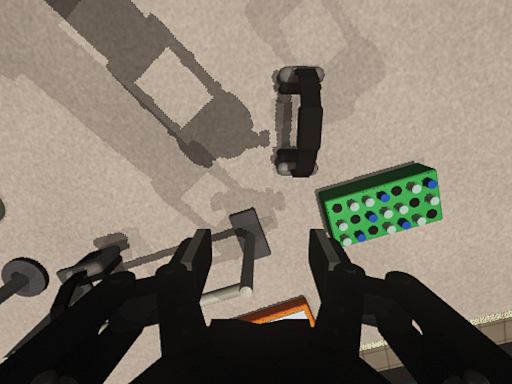

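```bash
python3 -c "
from h import *
print(toolshift((.4503,.342,.345),-.303+np.pi))"
```

```text
(array([-0.0009, -0.0006,  0.0042]), array([0.0511, 0.0557, 0.0006]))
```

```bash
python3 -m creep '[[[0,0,0.004,0.025,0.028,0.01,0.3],[0,0,0.004,0.051,0.056,0.03,0.3],[0,0,0.004,0.051,0.056,0.07,0.3],[0,0,0.004,0.051,0.056,0.11,0.3],[0,0,0.004,0.051,0.056,0.14,0.3],[0,0,0.004,0.051,0.056,0.14,0.3],[0,0,0.004,0.051,0.056,0.14,0.3]]]'
python3 d.py w9 .4517 .3415
python3 -c "
from h import *
print(toolshift((.4503,.342,.16),-.303+np.pi))"
```

```text
time: 10.3
eef_pos: [0.4504, 0.3428, 0.2064]
orientation: [-3.141, -0.0, 2.839]
ft_force: [1.0, -0.1, 0.7]
finger_gap: 0.651
5257 0.15697950495090054 [0.4321289  0.34797697 0.14784324]
0.1 5257 [443.3 344.3] [ 26.  125.5] 72.71643829345703
0.125 4705 [448.7 342.6] [ 26.  114.1] 72.71643829345703
0.145 2938 [449.3 342.5] [26.  65.2] 72.71643829345703
[0.45140194 0.34349478 0.20792041] [3.13958270e+00 1.73379178e-03 2.83951745e+00]
(array([0.002 , 0.0017, 0.0009]), array([ 0.0007, -0.0019,  0.0479]))
```

View pics/w9.png

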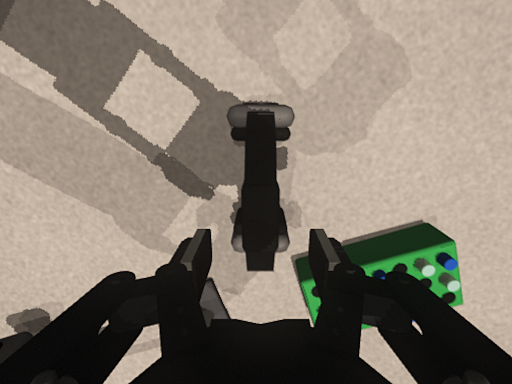

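```bash
python3 -m creep '[[[0,0,0,0.002,-0.001,0.015,0.3],[0,0,0,0.002,-0.001,0.03,0.3],[0,0,0,0.002,-0.001,0.04,0.3],[0,0,0,0.002,-0.001,0.046,0.3],[0,0,0,0.002,-0.001,0.046,0.3],[0,0,0,0.002,-0.001,0.046,0.3]]]'
python3 -m creep '[[[0,0,0,0,0,0,-1],[0,0,0,0,0,0,-1],[0,0,0,0,0,0,-1],[0,0,0,0,0,0,-1],[0,0,0,0,0,0,-1],[0,0,0,0,0,0,-1],[0,0,0,0,0,0,-1],[0,0,0,0,0,0,-1]]]'
```

```text
time: 10.95
eef_pos: [0.4479, 0.3432, 0.1605]
orientation: [3.141, 0.0, 2.841]
ft_force: [0.3, 0.1, 0.3]
finger_gap: 0.649
time: 11.75
eef_pos: [0.4483, 0.3435, 0.1611]
orientation: [3.14, 0.001, 2.841]
ft_force: [-0.3, 0.3, 5.4]
finger_gap: 0.29
```

```bash
python3 -m creep '[[[0,0,0,0,0,-0.02,-1],[0,0,0,0,0,-0.05,-1],[0,0,0,0,0,-0.09,-1],[0,0,0,0,0,-0.13,-1],[0,0,0,0,0,-0.17,-1],[0,0,0,0,0,-0.205,-1],[0,0,0,0,0,-0.205,-1],[0,0,0,0,0,-0.205,-1]]]'; python3 -c "
from h import *
grab('side','s10')
print(read_state()['ft_force'],toolshift((.628,.1,.365),.035+np.pi))"
```

```text
time: 12.55
eef_pos: [0.4471, 0.3427, 0.3642]
orientation: [-3.14, -0.001, 2.841]
ft_force: [0.1, 0.0, -3.6]
finger_gap: 0.289
[-0.02304282 -1.08220818 -2.95498165] (array([-0.0032, -0.0038, -0.3358]), array([-0.2452, -0.1776, -0.0026]))
```

View pics/s10.png

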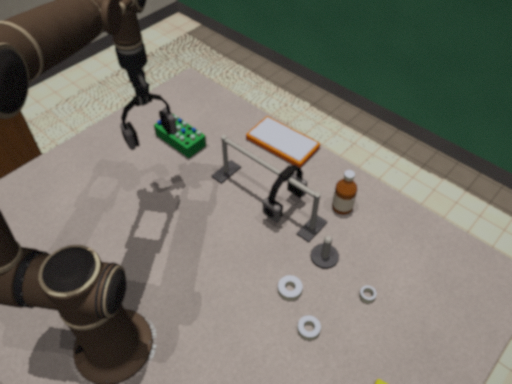

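```bash
python3 -m creep '[[[0,0,-0.05,-0.03,-0.022,-0.003,-1],[0,0,-0.1,-0.066,-0.048,-0.003,-1],[0,0,-0.15,-0.1,-0.073,-0.003,-1],[0,0,-0.2,-0.135,-0.098,-0.003,-1],[0,0,-0.25,-0.17,-0.123,-0.003,-1],[0,0,-0.3,-0.21,-0.15,-0.003,-1],[0,0,-0.335,-0.245,-0.178,-0.003,-1],[0,0,-0.335,-0.245,-0.178,-0.003,-1]]]'; python3 -m creep '[[[0,0,0,0,0,0,-1],[0,0,0,0,0,0,-1],[0,0,0,0,0,0,-1]]]'; python3 -c "
from h import *
grab('wrist','w11');s=read_state()
print(s['eef_pos'],s['orientation'],toolshift((.627,.1,.193),.035+np.pi))"
```

```text
time: 13.4
eef_pos: [0.6302, 0.0946, 0.3633]
orientation: [-3.137, -0.005, -3.113]
ft_force: [-0.1, -0.7, -3.7]
finger_gap: 0.284
time: 13.7
eef_pos: [0.6278, 0.1017, 0.367]
orientation: [3.141, -0.002, -3.106]
ft_force: [-0.5, 0.1, -2.9]
finger_gap: 0.285
[0.62800574 0.10179339 0.36758538] [ 3.14138878e+00 -1.41405229e-03 -3.10554966e+00] (array([ 0.0002, -0.0014,  0.001 ]), array([ 0.0008, -0.0018,  0.1746]))
```

View pics/w11.png

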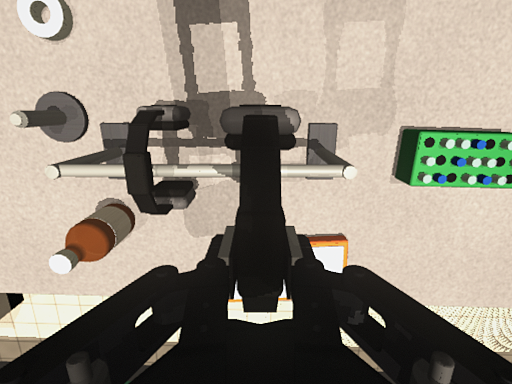

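```bash
python3 -m creep '[[[0,0,0.001,0.001,-0.002,0.04,-1],[0,0,0.001,0.001,-0.002,0.08,-1],[0,0,0.001,0.001,-0.002,0.12,-1],[0,0,0.001,0.001,-0.002,0.14,-1],[0,0,0.001,0.001,-0.002,0.155,-1],[0,0,0.001,0.001,-0.002,0.155,-1],[0,0,0.001,0.001,-0.002,0.155,-1]]]'; python3 -c "
from h import *
grab('scene','sc12');s=read_state()
print(s['eef_pos'],s['orientation'],s['ft_force'],toolshift((.627,.1,.193),.035+np.pi))"
```

```text
time: 14.45
eef_pos: [0.6287, 0.099, 0.2145]
orientation: [3.141, 0.002, -3.108]
ft_force: [0.6, -0.3, -2.2]
finger_gap: 0.288
[0.62937802 0.09894533 0.21539749] [ 3.14136888  0.00385673 -3.10785951] [ 0.53738889  0.1367985  -2.51517241] (array([ 0.0002,  0.0039, -0.0013]), array([0.0024, 0.0011, 0.0224]))
```

View pics/sc12.png

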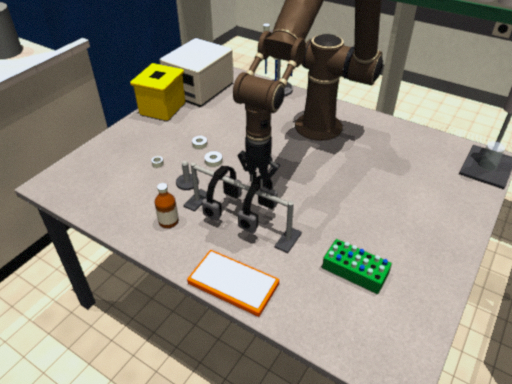

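```bash
python3 -m creep '[[[0,0,0,0.001,0.001,0.01,-1],[0,0,0,0.001,0.001,0.016,-1],[0,0,0,0.001,0.001,0.02,-1],[0,0,0,0.001,0.001,0.023,-1],[0,0,0,0.001,0.001,0.023,-1],[0,0,0,0.001,0.001,0.023,-1]]]';python3 -c "
from h import *
s=read_state()
print(s['eef_pos'],s['orientation'],s['ft_force'])"
```

```text
time: 15.1
eef_pos: [0.6267, 0.0994, 0.193]
orientation: [-3.142, -0.001, -3.108]
ft_force: [-5.0, -0.1, 8.7]
finger_gap: 0.29
[0.62673359 0.09940595 0.19297788] [-3.14157819e+00 -7.91468347e-04 -3.10836250e+00] [-5.03314464 -0.09446443  8.7079454 ]
```

```bash
python3 -m creep '[[[0,0,0,-0.001,0,-0.001,-1],[0,0,0,-0.001,0,-0.001,-0.3],[0,0,0,-0.001,0,-0.001,-0.2],[0,0,0,-0.001,0,-0.001,0],[0,0,0,-0.001,0,-0.001,0.1],[0,0,0,-0.001,0,-0.001,0.1],[0,0,0,-0.001,0,-0.001,0.1]]]'; python3 -m creep '[[[0,0,0,0,0,-0.02,0.1],[0,0,0,0,0,-0.05,0.1],[0,0,0,0,0,-0.09,0.1],[0,0,0,0,0,-0.13,0.1],[0,0,0,0,0,-0.15,0.1],[0,0,0,0,0,-0.15,0.1],[0,0,0,0,0,-0.15,0.1]]]'
python3 -c "
from h import *
grab('scene','sc13');p,d,c=grab('side','s13');grab('wrist','w13')
for xy in ((.43,-.2325),(.3735,-.344),(.559,-.404)): print(collar(p,c,xy)[0])
print(read_state()['eef_pos'],toolshift((.430,-.2325,.22),np.pi))"
python3 -c "
import cv2,numpy as np
a=cv2.imread('pics/sc13.png')[120:260,150:320];b=cv2.imread('pics/s13.png')[100:240,200:370]
cv2.imwrite('pics/z13.png',cv2.resize(np.hstack([a,b]),None,fx=2.35,fy=2.35,interpolation=cv2.INTER_CUBIC))"
```

```text
time: 15.8
eef_pos: [0.628, 0.0994, 0.1911]
orientation: [-3.142, -0.0, -3.108]
ft_force: [0.4, 0.6, 0.8]
finger_gap: 0.549
time: 16.5
eef_pos: [0.6277, 0.0994, 0.3408]
orientation: [-3.142, -0.0, -3.108]
ft_force: [-0.5, 0.0, 0.0]
finger_gap: 0.546
[('outer', array([ 0.4294, -0.2324]), np.float64(64.8)), ('hole', array([ 0.4292, -0.2324]), np.float64(32.8))]
[('outer', array([ 0.3731, -0.3439]), np.float64(56.9)), ('hole', array([ 0.3729, -0.3441]), np.float64(32.4))]
[('outer', array([ 0.5594, -0.4034]), np.float64(43.5)), ('hole', array([ 0.5585, -0.4038]), np.float64(30.9))]
[0.62670024 0.09929926 0.33832733] (array([-0.0004, -0.0048,  0.0332]), array([ 0.207 , -0.3251,  0.1194]))
```

View pics/z13.png

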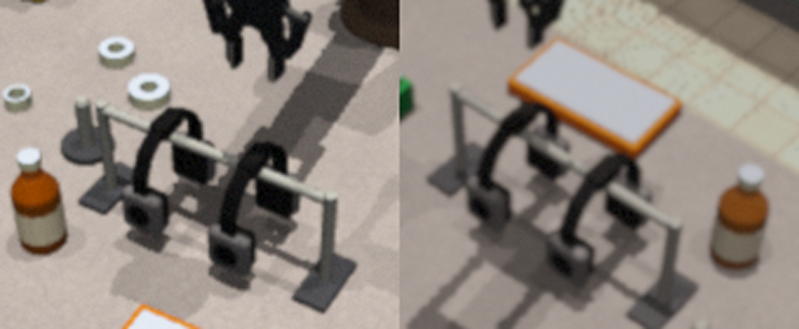

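View pics/w13.png

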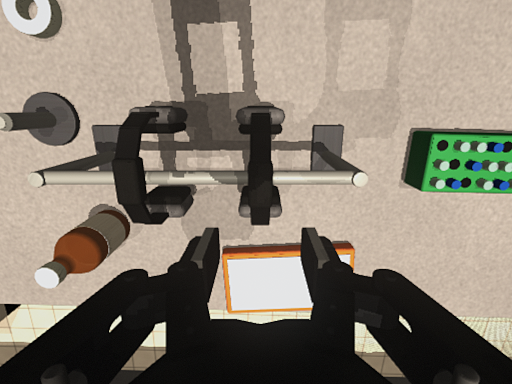

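```bash
python3 -m creep '[[[0,0,0.015,0.02,-0.03,0,0.5],[0,0,0.033,0.045,-0.07,0,1],[0,0,0.033,0.07,-0.11,0,1],[0,0,0.033,0.095,-0.15,0.01,1],[0,0,0.033,0.12,-0.19,0.03,1],[0,0,0.033,0.145,-0.23,0.05,1],[0,0,0.033,0.175,-0.27,0.08,1],[0,0,0.033,0.207,-0.31,0.1,1]]]'; python3 -m creep '[[[0,0,0,0,-0.015,0.02,1],[0,0,0,0,-0.015,0.02,1],[0,0,0,0,-0.015,0.02,1],[0,0,0,0,-0.015,0.02,1]]]'
python3 -c "
from h import *
p,d,c=grab('wrist','w14');print(collar(p,c,(.43,-.2325)))
s=read_state();print(s['eef_pos'],s['orientation'],toolshift((.430,-.2325,.04),np.pi))"
```

```text
time: 17.45
eef_pos: [0.4375, -0.2061, 0.2444]
orientation: [3.14, -0.003, -3.141]
ft_force: [0.3, -0.8, 0.6]
finger_gap: 1.0
time: 17.85
eef_pos: [0.4406, -0.22, 0.2278]
orientation: [3.141, 0.001, -3.14]
ft_force: [0.7, 0.3, 0.9]
finger_gap: 0.995
([('outer', array([ 0.4829, -0.2086]), np.float64(2.4)), ('outer', array([ 0.4798, -0.1782]), np.float64(2.3)), ('outer', array([ 0.4687, -0.2795]), np.float64(2.2)), ('outer', array([ 0.4689, -0.2292]), np.float64(3.7)), ('outer', array([ 0.4713, -0.1738]), np.float64(6.7)), ('outer', array([ 0.4663, -0.2327]), np.float64(2.4)), ('outer', array([ 0.464 , -0.2412]), np.float64(2.2)), ('outer', array([ 0.4636, -0.2745]), np.float64(5.6)), ('outer', array([ 0.458 , -0.2661]), np.float64(9.5)), ('outer', array([ 0.4542, -0.2928]), np.float64(6.1)), ('outer', array([ 0.4424, -0.2911]), np.float64(3.5)), ('outer', array([ 0.4372, -0.2328]), np.float64(49.0)), ('outer', array([ 0.4332, -0.2884]), np.float64(4.4)), ('outer', array([ 0.4278, -0.2912]), np.float64(2.3))], (np.float64(153.0), np.float64(117.0), np.float64(189.0)))
[ 0.44089591 -0.22005243  0.22813771] [-3.14117893e+00  1.26651757e-03 -3.13992076e+00] (array([-0.0004,  0.0013,  0.0017]), array([ 0.0112, -0.0124,  0.1881]))
```

View pics/w14.png

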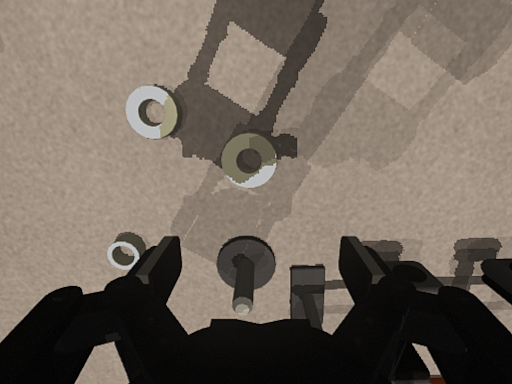

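```bash
cat >> h.py <<'E'
def collard(d,c,xy,rad=.055,z0=0.0):
    W=cloud(d,c); z=W[...,2]
    m=(np.hypot(W[...,0]-xy[0],W[...,1]-xy[1])<rad)&(z>z0+.016)&(z<z0+.035)
    P=W[m][:,:2]
    hull=cv2.convexHull((P*1000).astype(np.float32)).reshape(-1,2)
    (cx,cy),r=cv2.minEnclosingCircle((P*1000).astype(np.float32))
    cc,rr=circfit(hull/1000)
    return len(P),np.round([cx,cy,2*r],1),(cc*1000).round(1),round(rr*2000,1),np.median(z[m]).round(4)
E
python3 - <<'E'
from h import *
p,d,c=grab('wrist','w15')
for xy in ((.43,-.2325),(.3735,-.344),(.559,-.404)): print(collard(d,c,xy))
p,d,c=grab('scene','sc15')
for xy in ((.43,-.2325),(.3735,-.344),(.559,-.404)): print(collard(d,c,xy))
E
```

```text
(1978, array([ 428.7, -234.2,   68. ]), array([ 428.5, -234.1]), np.float64(67.0), np.float64(0.0242))
(1772, array([ 372.7, -344.8,   59.7]), array([ 372.6, -344.8]), np.float64(59.1), np.float64(0.0241))
(556, array([ 557.5, -404.4,   43.9]), array([ 557.4, -404.5]), np.float64(43.1), np.float64(0.0236))
(142, array([ 432.1, -232.1,   71.2]), array([ 431.7, -230.6]), np.float64(67.9), np.float64(0.0213))
(94, array([ 373.6, -339.7,   69.7]), array([ 377.3, -341.9]), np.float64(62.6), np.float64(0.0213))
(51, array([ 558.7, -398.6,   47.5]), array([ 561.2, -399.8]), np.float64(42.6), np.float64(0.0212))
```

```bash
python3 -c "
from h import *
print(toolshift((.4286,-.2341,.10),np.pi))"
```

```text
(array([-0.0008,  0.0016,  0.002 ]), array([ 0.0126, -0.0139,  0.1283]))
```

```bash
python3 -m creep '[[[0,0,0,0.006,-0.007,0.03,1],[0,0,0,0.0126,-0.0139,0.06,1],[0,0,0,0.0126,-0.0139,0.09,1],[0,0,0,0.0126,-0.0139,0.11,1],[0,0,0,0.0126,-0.0139,0.128,1],[0,0,0,0.0126,-0.0139,0.128,1],[0,0,0,0.0126,-0.0139,0.128,1]]]'; python3 -c "
from h import *
p,d,c=grab('wrist','w16')
print(collard(d,c,(.43,-.2325)))
s=read_state();print(s['eef_pos'],s['orientation'],toolshift((.4286,-.2341,.026),np.pi))"
```

```text
time: 18.7
eef_pos: [0.428, -0.2344, 0.0999]
orientation: [-3.141, 0.0, -3.14]
ft_force: [0.1, -1.6, 0.5]
finger_gap: 0.997
(4777, array([ 428.2, -234.1,   67.6]), array([ 428.2, -234. ]), np.float64(67.1), np.float64(0.0242))
[ 0.42841391 -0.23478568  0.10047979] [-3.14047271e+00  1.70475276e-03 -3.14054699e+00] (array([-0.0011,  0.0017,  0.001 ]), array([-0.0001,  0.0008,  0.0745]))
```

View pics/w16.png

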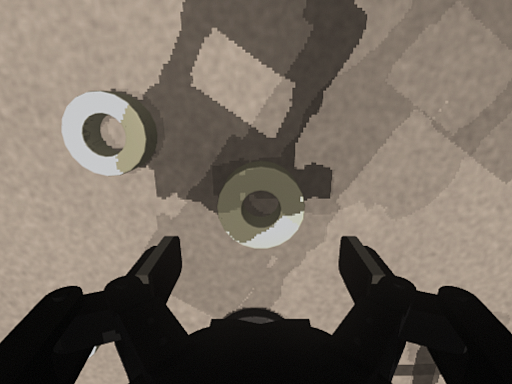

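```bash
python3 -m creep '[[[0,0,0,0,0.0005,0.025,1],[0,0,0,0,0.0005,0.045,1],[0,0,0,0,0.0005,0.06,1],[0,0,0,0,0.0005,0.07,1],[0,0,0,0,0.0005,0.0745,1],[0,0,0,0,0.0005,0.0745,1],[0,0,0,0,0.0005,0.0745,1]]]';python3 -m creep '[[[0,0,0,0,0,0,-1],[0,0,0,0,0,0,-1],[0,0,0,0,0,0,-1],[0,0,0,0,0,0,-1],[0,0,0,0,0,0,-1],[0,0,0,0,0,0,-1]]]'; python3 -c "
from h import *
p,d,c=grab('wrist','w17');p,d,c=grab('side','s17')
s=read_state();print(s['eef_pos'],s['orientation'],s['ft_force'])"
```

```text
time: 19.45
eef_pos: [0.4281, -0.2346, 0.0257]
orientation: [-3.141, 0.001, -3.141]
ft_force: [-0.1, 0.6, 0.5]
finger_gap: 0.997
time: 20.05
eef_pos: [0.4281, -0.2346, 0.0265]
orientation: [-3.141, 0.001, 3.141]
ft_force: [-2.4, 2.4, 9.3]
finger_gap: 0.773
[ 0.42810895 -0.23461427  0.0264611 ] [-3.14082209e+00  1.28114926e-03  3.14146319e+00] [-2.83377817  0.84975232  8.06495169]
```

View pics/w17.png

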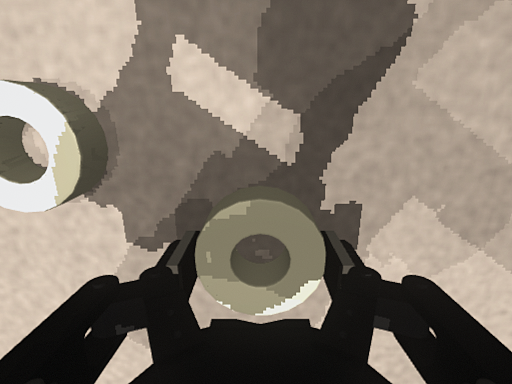

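```bash
python3 -m creep '[[[0,0,0,0,0,-0.01,-1],[0,0,0,0,0,-0.03,-1],[0,0,0,0,0,-0.06,-1],[0,0,0,0,0,-0.1,-1],[0,0,0,0,0,-0.14,-1],[0,0,0,0,0,-0.15,-1],[0,0,0,0,0,-0.15,-1]]]'; python3 -c "
from h import *
p,d,c=grab('wrist','w18');s=read_state();print(s['eef_pos'],s['orientation'],s['ft_force'],s['finger_gap'])
e=s['eef_pos']
print(collard(d,c,e[:2]+[0.0,0.0],.045,e[2]-.0265))
print(toolshift((.5815,-.2393,.176),np.pi))"
```

```text
time: 20.85
eef_pos: [0.4287, -0.235, 0.1774]
orientation: [-3.138, 0.005, -3.141]
ft_force: [0.3, 0.1, -0.6]
finger_gap: 0.774
[ 0.42733861 -0.23409221  0.17525838] [-3.14087960e+00  1.01782093e-03 -3.14135345e+00] [ 0.2572207   0.28325638 -1.0855381 ] 0.7702782590963481
(12036, array([ 422. , -234.1,   89.3]), array([ 428.6, -234.8]), np.float64(73.4), np.float64(0.1749))
(array([-0.0007,  0.001 ,  0.0002]), array([-0.1542, -0.0052, -0.0006]))
```

View pics/w18.png

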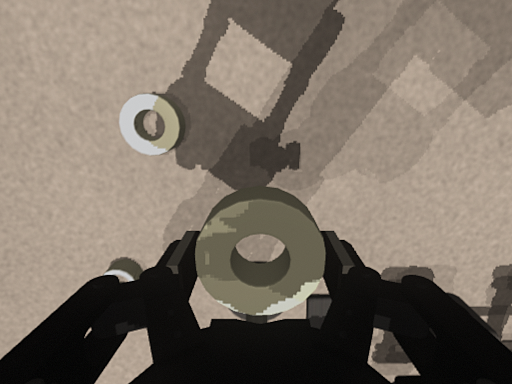

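```bash
cat >> h.py <<'E'
def hole(d,c,xy,ztop,rad=.05):
    W=cloud(d,c); z=W[...,2]
    m=((np.abs(z-ztop)<.005)&(np.hypot(W[...,0]-xy[0],W[...,1]-xy[1])<rad)).astype(np.uint8)
    m=cv2.morphologyEx(m,cv2.MORPH_CLOSE,np.ones((3,3)))
    cs,h=cv2.findContours(m,cv2.RETR_CCOMP,cv2.CHAIN_APPROX_NONE); out=[]
    for k,hh in zip(cs,h[0]):
        if cv2.contourArea(k)<80: continue
        k=k.reshape(-1,2).astype(float); cc,rr=circfit(ray(k[:,0],k[:,1],c,ztop)[:,:2])
        out.append(("hole" if hh[3]>=0 else "outer",(cc*1000).round(1),round(2000*rr,1)))
    return out
E
python3 - <<'E'
from h import *
p,d,c=grab('wrist');s=read_state();e=s['eef_pos'];print(e)
W=cloud(d,c); g=(np.hypot(W[...,0]-e[0],W[...,1]-e[1])<.03); print(np.nanpercentile(W[g][:,2],[50,70,90]))
for zt in (e[2]-.0025,e[2]-.0005): print(hole(d,c,e[:2],zt))
E
```

```text
[ 0.42641052 -0.2334908   0.17388606]
[0.22872015 0.23857793 0.24703546]
[('outer', array([ 426.7, -234.4]), np.float64(73.1)), ('hole', array([ 426.1, -234.4]), np.float64(27.7))]
[('outer', array([ 425.7, -234.3]), np.float64(72.2)), ('hole', array([ 425.6, -234.4]), np.float64(28.2))]
```

```bash
python3 -c "
from h import *
print(read_state()['eef_pos'],toolshift((.582,-.2385,.176),np.pi))"
python3 -m creep '[[[0,0,0,-0.03,-0.001,0,-1],[0,0,0,-0.06,-0.002,0,-1],[0,0,0,-0.09,-0.003,0,-1],[0,0,0,-0.12,-0.004,0,-1],[0,0,0,-0.145,-0.0045,0,-1],[0,0,0,-0.1545,-0.0045,0,-1],[0,0,0,-0.1545,-0.0045,0,-1],[0,0,0,-0.1545,-0.0045,0,-1]]]'
python3 -m creep '[[[0,0,0,0,0,0,-1],[0,0,0,0,0,0,-1],[0,0,0,0,0,0,-1]]]'
python3 - <<'E'
from h import *
a,_,_=grab('scene','sc19');b,_,_=grab('side','s19');p,d,c=grab('wrist','w19');s=read_state();e=s['eef_pos'];print(e,s['orientation'])
print(hole(d,c,e[:2],e[2]-.0025))
cv2.imwrite('pics/z19.png',cv2.resize(np.hstack([a[120:220,140:250],b[190:290,270:380]]),None,fx=3.6,fy=3.6,interpolation=cv2.INTER_CUBIC))
E
```

```text
[ 0.42641052 -0.2334908   0.17388606] (array([ 0.001 , -0.0015,  0.0002]), array([-0.1556, -0.005 , -0.0024]))
time: 21.75
eef_pos: [0.5799, -0.2379, 0.1729]
orientation: [3.14, -0.004, -3.141]
ft_force: [0.3, 0.1, -1.1]
finger_gap: 0.769
time: 22.05
eef_pos: [0.5812, -0.2387, 0.1751]
orientation: [-3.142, -0.0, 3.141]
ft_force: [-0.3, 0.1, -1.3]
finger_gap: 0.772
[ 0.58163909 -0.23866981  0.17518125] [-3.14137252e+00  3.46256895e-04  3.14157046e+00]
[('outer', array([ 580.2, -239.1]), np.float64(72.6)), ('hole', array([ 579.9, -239. ]), np.float64(28.1))]
```

View pics/z19.png

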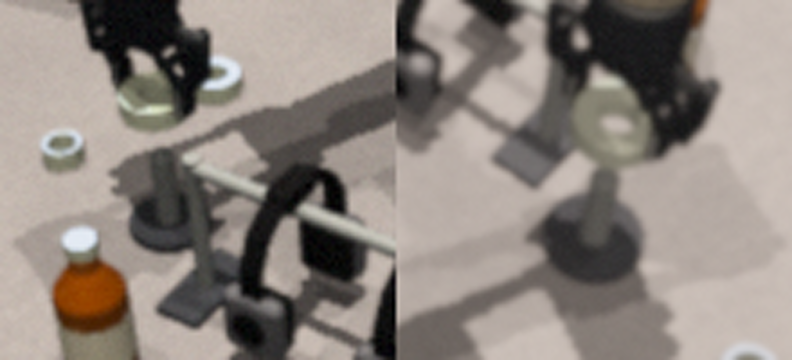

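View pics/w19.png

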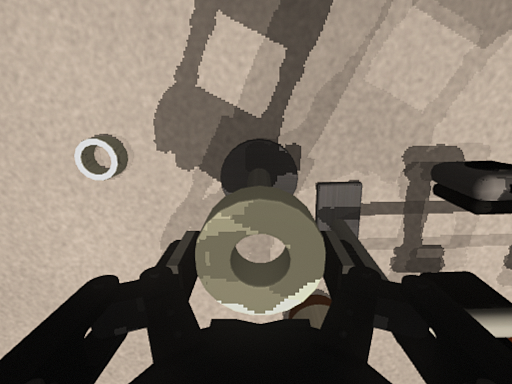

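```bash
python3 -m creep '[[[0,0,0,-0.001,0,0.02,-1],[0,0,0,-0.001,0,0.035,-1],[0,0,0,-0.001,0,0.045,-1],[0,0,0,-0.001,0,0.055,-1],[0,0,0,-0.001,0,0.06,-1],[0,0,0,-0.001,0,0.06,-1],[0,0,0,-0.001,0,0.06,-1]]]'
python3 - <<'E'
from h import *
a,_,_=grab('scene','sc20');b,_,_=grab('side','s20');p,d,c=grab('wrist','w20');s=read_state();e=s['eef_pos'];print(e,s['orientation'],s['ft_force'])
cv2.imwrite('pics/z20.png',cv2.resize(np.hstack([a[120:220,140:250],b[190:290,270:380]]),None,fx=3.6,fy=3.6,interpolation=cv2.INTER_CUBIC))
E
```

```text
time: 22.9
eef_pos: [0.5831, -0.2387, 0.1151]
orientation: [-3.141, 0.0, -3.141]
ft_force: [-0.2, -1.0, -0.5]
finger_gap: 0.769
[ 0.583152   -0.23878246  0.11551837] [-3.14108210e+00  7.92134955e-04 -3.14138727e+00] [-0.02095991  1.00575332 -0.38491473]
```

View pics/z20.png

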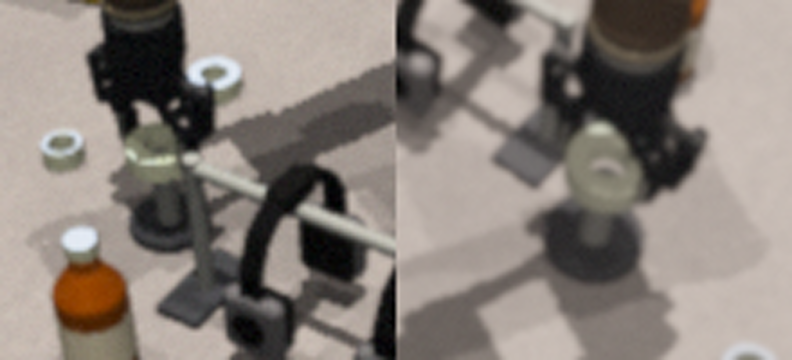

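View pics/w20.png

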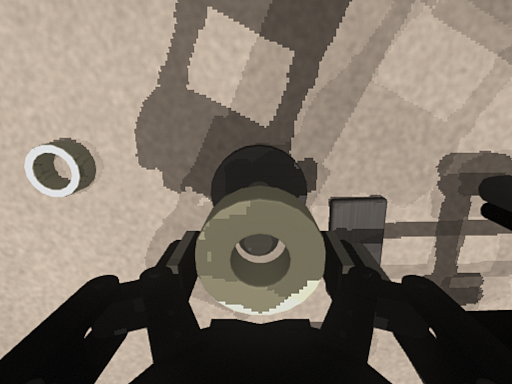

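Run:
```python
from h import *
c=eyes.get_calibration('wrist')
print(ray([260],[243],c,.098))
p=cv2.imread('pics/w20.png'); cv2.imwrite('pics/z20b.png',cv2.resize(p[190:320,190:330],None,fx=4.5,fy=4.5,interpolation=cv2.INTER_CUBIC))
```

```text
[[ 0.58130557 -0.23882157  0.098     ]]
```

View pics/z20b.png

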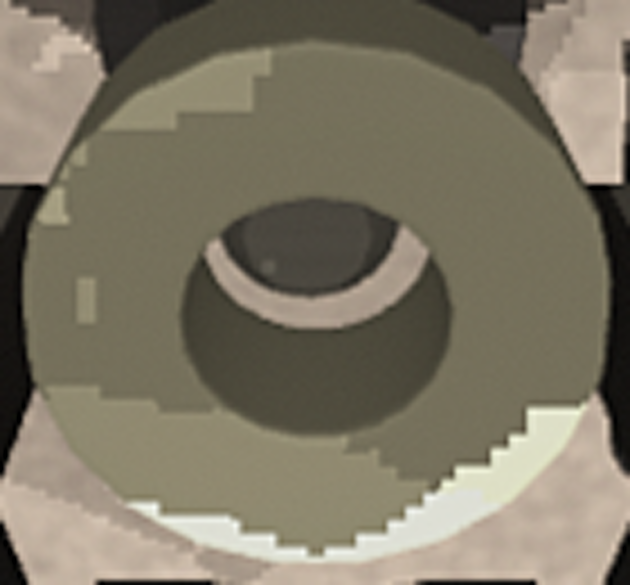

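Run:
```python
from h import *
c=eyes.get_calibration('wrist')
print(ray(260.2,262.9,c,.089),ray(259.5,255.6,c,.092), ray(260,190+437/4.5,c,.113), ray(260,190+197/4.5,c,.113), read_state()['eef_pos'])
```

```text
[ 0.59963902 -0.23868556  0.089     ] [ 0.59282334 -0.23910843  0.092     ] [ 0.59897627 -0.23881877  0.113     ] [ 0.56821914 -0.23883552  0.113     ] [ 0.583152   -0.23878246  0.11551837]
```

```bash
python3 -m creep '[[[0,0,0,0.003,0,0,-1],[0,0,0,0.003,0,0.01,-1],[0,0,0,0.003,0,0.02,-1],[0,0,0,0.003,0,0.032,-1],[0,0,0,0.003,0,0.042,-1],[0,0,0,0.003,0,0.05,-1],[0,0,0,0.003,0,0.057,-1],[0,0,0,0.003,0,0.057,-1]]]'
python3 - <<'E'
from h import *
p,d,c=grab('wrist','w21');s=read_state();e=s['eef_pos'];print(e,s['orientation'],s['ft_force'])
cv2.imwrite('pics/z21.png',cv2.resize(p[190:320,190:330],None,fx=4.5,fy=4.5,interpolation=cv2.INTER_CUBIC))
E
```

```text
time: 23.85
eef_pos: [0.5789, -0.2381, 0.0562]
orientation: [3.14, -0.002, -3.141]
ft_force: [0.3, 0.4, -0.7]
finger_gap: 0.77
[ 0.57940137 -0.23834537  0.05702842] [ 3.14099357e+00 -1.25394474e-03 -3.14133140e+00] [-0.27492918  0.12655341 -1.03903272]
```

View pics/z21.png

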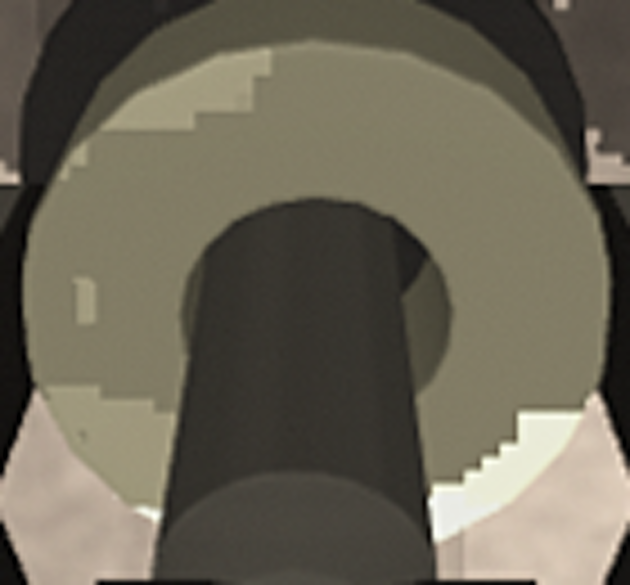

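```bash
python3 -m creep '[[[0,0,0,0,0,0,0.6],[0,0,0,0,0,0,0.8],[0,0,0,0,0,0,0.9],[0,0,0,0,0,0,1],[0,0,0,0,0,0,1],[0,0,0,0,0,0,1]]]'
python3 - <<'E'
from h import *
a,_,_=grab('scene','sc22');b,_,_=grab('side','s22');p,d,c=grab('wrist','w22');s=read_state();e=s['eef_pos'];print(e,s['orientation'],s['ft_force'])
cv2.imwrite('pics/z22.png',cv2.resize(np.hstack([a[120:220,140:250],b[190:290,270:380]]),None,fx=3.6,fy=3.6,interpolation=cv2.INTER_CUBIC))
E
```

```text
time: 24.5
eef_pos: [0.5799, -0.2386, 0.0581]
orientation: [-3.141, 0.0, -3.141]
ft_force: [0.6, -0.4, -0.8]
finger_gap: 1.001
[ 0.57981929 -0.23856345  0.05786088] [-3.14157282e+00  7.97757824e-06 -3.14141569e+00] [ 1.11630688  0.14773753 -0.69848203]
```

View pics/z22.png

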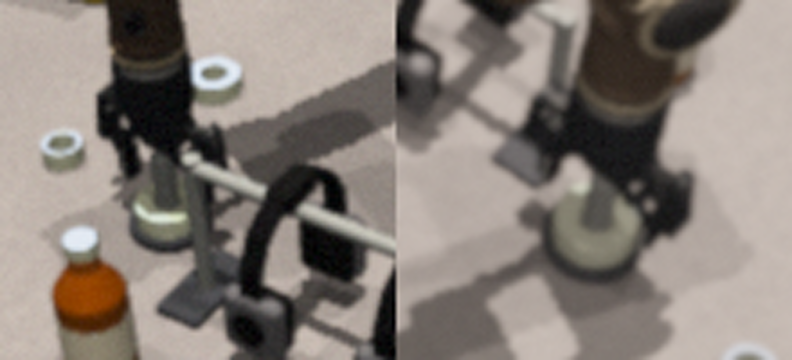

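View pics/w22.png

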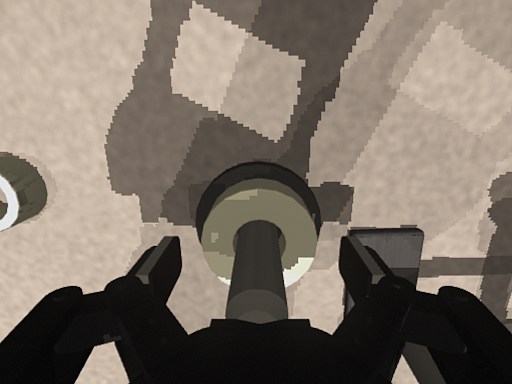

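```bash
python3 -m creep '[[[0,0,0,0,0,-0.03,1],[0,0,0,0,0,-0.07,1],[0,0,0,0,0,-0.11,1],[0,0,0,0.04,-0.02,-0.13,1],[0,0,0,0.08,-0.042,-0.13,1],[0,0,0,0.12,-0.063,-0.12,1],[0,0,0,0.16,-0.084,-0.1,1],[0,0,0,0.195,-0.102,-0.08,1]]]'
python3 -m creep '[[[0,0,0,0.01,-0.004,0.02,1],[0,0,0,0.01,-0.004,0.02,1],[0,0,0,0.01,-0.004,0.02,1],[0,0,0,0.01,-0.004,0.02,1]]]'
python3 - <<'E'
from h import *
p,d,c=grab('wrist','w23');s=read_state();e=s['eef_pos'];print(e,s['orientation'],s['ft_force'])
r=collard(d,c,(.3727,-.3448));print(r)
print(toolshift((.3727,-.3448,.026),np.pi))
E
```

```text
time: 25.45
eef_pos: [0.3834, -0.3416, 0.1382]
orientation: [-3.14, 0.001, -3.141]
ft_force: [-0.7, -1.3, -0.9]
finger_gap: 1.001
time: 25.85
eef_pos: [0.3765, -0.3452, 0.1191]
orientation: [-3.14, 0.002, -3.14]
ft_force: [-1.1, 0.0, 0.2]
finger_gap: 1.002
[ 0.37667229 -0.34516171  0.11924858] [-3.13943485e+00  2.22712071e-03 -3.13999343e+00] [ 0.365636    0.48965202 -0.4383341 ]
(3008, array([ 372.3, -345.1,   60. ]), array([ 372.2, -345.3]), np.float64(59.3), np.float64(0.0242))
(array([-0.0022,  0.0022,  0.0016]), array([0.0042, 0.0006, 0.0932]))
```

View pics/w23.png

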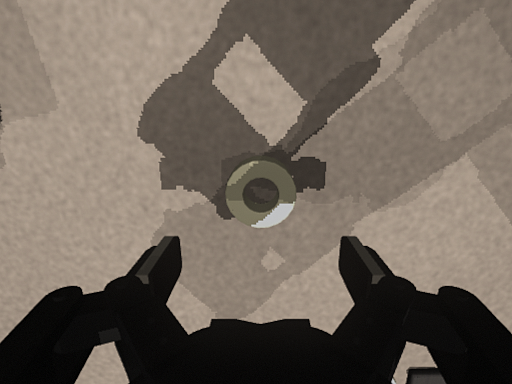

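```bash
python3 -m creep '[[[0,0,0,0.002,0,0.03,1],[0,0,0,0.0042,0,0.055,1],[0,0,0,0.0042,0,0.075,1],[0,0,0,0.0042,0,0.087,1],[0,0,0,0.0042,0,0.093,1],[0,0,0,0.0042,0,0.093,1],[0,0,0,0.0042,0,0.093,1]]]';python3 -m creep '[[[0,0,0,0,0,0,-1],[0,0,0,0,0,0,-1],[0,0,0,0,0,0,-1],[0,0,0,0,0,0,-1],[0,0,0,0,0,0,-1],[0,0,0,0,0,0,-1],[0,0,0,0,0,0,-1]]]'; python3 -m creep '[[[0,0,0,0,0,-0.01,-1],[0,0,0,0,0,-0.03,-1],[0,0,0,0,0,-0.06,-1],[0,0,0,0,0,-0.1,-1],[0,0,0,0,0,-0.14,-1],[0,0,0,0,0,-0.16,-1],[0,0,0,0,0,-0.16,-1],[0,0,0,0,0,-0.16,-1]]]'
python3 - <<'E'
from h import *
p,d,c=grab('wrist','w24');s=read_state();e=s['eef_pos'];print(e,s['orientation'],s['ft_force'],s['finger_gap'])
print(hole(d,c,e[:2],e[2]-.0025))
print(toolshift((.581,-.239,.19),np.pi))
E
```

```text
time: 26.6
eef_pos: [0.3715, -0.3452, 0.0257]
orientation: [-3.14, 0.001, -3.141]
ft_force: [0.5, -0.4, 0.9]
finger_gap: 1.001
time: 27.3
eef_pos: [0.3713, -0.3453, 0.0265]
orientation: [-3.14, 0.001, -3.141]
ft_force: [-0.8, 1.8, 7.8]
finger_gap: 0.68
time: 28.1
eef_pos: [0.3704, -0.3444, 0.1849]
orientation: [-3.141, 0.0, -3.141]
ft_force: [0.1, 0.6, -1.8]
finger_gap: 0.683
[ 0.36973381 -0.34366997  0.18366315] [ 3.13985754e+00 -1.61373662e-03 -3.14146355e+00] [ 0.11886965  0.48269405 -1.58291456] 0.6804292311976681
[('outer', array([ 369.7, -344.7]), np.float64(65.8)), ('hole', array([ 369.6, -344.6]), np.float64(27.6))]
(array([ 0.0017, -0.0016,  0.0001]), array([-0.2113,  0.1047, -0.0065]))
```

View pics/w24.png

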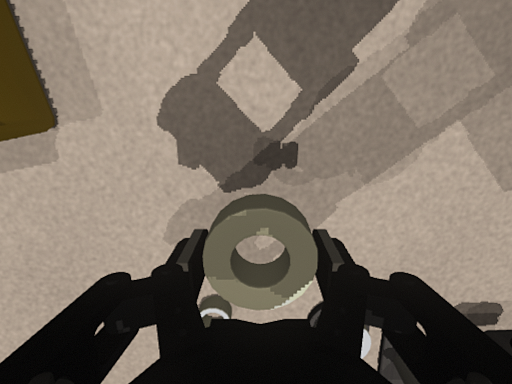

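```bash
python3 -m creep '[[[0,0,0,-0.03,0.015,0,-1],[0,0,0,-0.065,0.033,0,-1],[0,0,0,-0.1,0.05,0,-1],[0,0,0,-0.135,0.068,0,-1],[0,0,0,-0.17,0.086,0,-1],[0,0,0,-0.195,0.099,0,-1],[0,0,0,-0.209,0.1055,0,-1],[0,0,0,-0.209,0.1055,0,-1]]]'
python3 -m creep '[[[0,0,0,0,0,0.02,-1],[0,0,0,0,0,0.04,-1],[0,0,0,0,0,0.055,-1],[0,0,0,0,0,0.065,-1],[0,0,0,0,0,0.068,-1],[0,0,0,0,0,0.068,-1],[0,0,0,0,0,0.068,-1]]]'
python3 - <<'E'
from h import *
p,d,c=grab('wrist','w25');s=read_state();e=s['eef_pos'];print(e,s['orientation'],s['ft_force'])
cv2.imwrite('pics/z25.png',cv2.resize(p[190:320,190:330],None,fx=4.5,fy=4.5,interpolation=cv2.INTER_CUBIC))
E
```

```text
time: 28.95
eef_pos: [0.5799, -0.2378, 0.1826]
orientation: [3.14, -0.003, -3.139]
ft_force: [-0.0, -0.2, -0.8]
finger_gap: 0.684
time: 29.65
eef_pos: [0.5802, -0.2396, 0.1177]
orientation: [-3.141, 0.001, -3.142]
ft_force: [0.3, -0.1, -1.9]
finger_gap: 0.686
[ 0.58035548 -0.23954319  0.11795146] [-3.14062170e+00  1.81055204e-03 -3.14145497e+00] [-0.35678679 -0.23972134 -1.00480064]
```

View pics/z25.png

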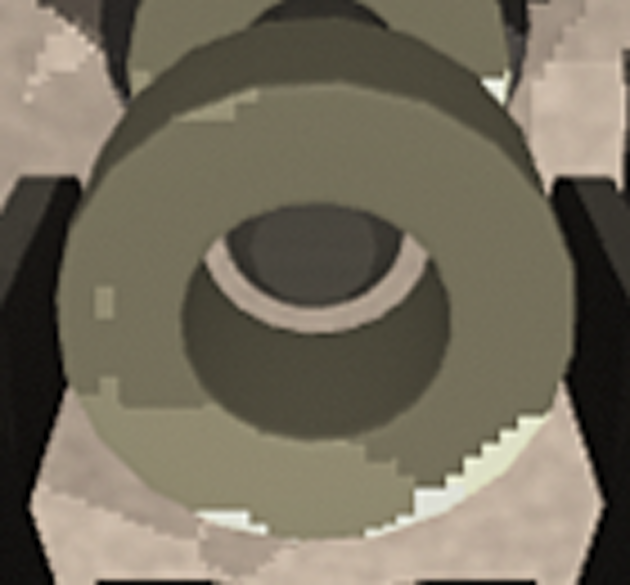

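Run:
```python
from h import *
c=eyes.get_calibration('wrist')
print(ray(260.2,264,c,.0915),ray(260,257.8,c,.092))
```

```text
[ 0.59761477 -0.23945489  0.0915    ] [ 0.59302045 -0.23957895  0.092     ]
```

```bash
python3 -m creep '[[[0,0,0,0.0015,0,0.005,-1],[0,0,0,0.0015,0,0.015,-1],[0,0,0,0.0015,0,0.025,-1],[0,0,0,0.0015,0,0.035,-1],[0,0,0,0.0015,0,0.045,-1],[0,0,0,0.0015,0,0.052,-1],[0,0,0,0.0015,0,0.052,-1]]]'
python3 -m creep '[[[0,0,0,0,0,0,0.3],[0,0,0,0,0,0,0.5],[0,0,0,0,0,0,0.7],[0,0,0,0,0,0,0.9],[0,0,0,0,0,0,1],[0,0,0,0,0,0,1]]]'
python3 - <<'E'
from h import *
a,_,_=grab('scene','sc26');b,_,_=grab('side','s26');p,d,c=grab('wrist','w26');s=read_state();e=s['eef_pos'];print(e,s['orientation'],s['ft_force'])
cv2.imwrite('pics/z26.png',cv2.resize(np.hstack([a[120:220,140:250],b[190:290,270:380]]),None,fx=3.6,fy=3.6,interpolation=cv2.INTER_CUBIC))
E
```

```text
time: 30.4
eef_pos: [0.5777, -0.2388, 0.0637]
orientation: [3.141, -0.001, -3.141]
ft_force: [-0.6, 0.9, -0.9]
finger_gap: 0.689
time: 31.0
eef_pos: [0.5782, -0.2391, 0.0651]
orientation: [-3.141, 0.0, -3.141]
ft_force: [0.4, -0.2, 0.0]
finger_gap: 0.998
[ 0.57815523 -0.23905087  0.06491557] [-3.14153985e+00  9.41763385e-05 -3.14138545e+00] [ 0.69498422  0.24575753 -0.54801718]
```

View pics/z26.png

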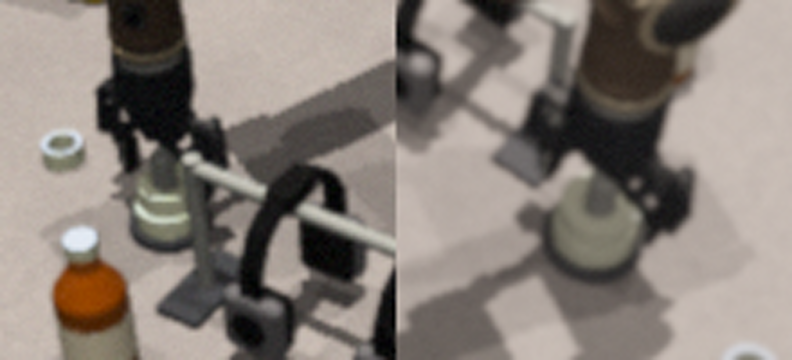

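View pics/w26.png

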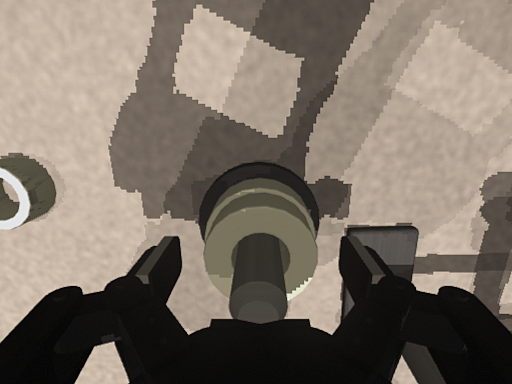

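```bash
python3 -m creep '[[[0,0,0,0,0,-0.03,1],[0,0,0,0,0,-0.07,1],[0,0,0,0,-0.02,-0.11,1],[0,0,0,0.005,-0.055,-0.13,0.8],[0,0,0,0.01,-0.09,-0.12,0.8],[0,0,0,0.015,-0.125,-0.1,0.8],[0,0,0,0.02,-0.155,-0.08,0.8],[0,0,0,0.02,-0.165,-0.06,0.8]]]'
python3 -m creep '[[[0,0,0,0,0,0,0.8],[0,0,0,0,0,0,0.8],[0,0,0,0,0,0,0.8],[0,0,0,0,0,0,0.8]]]'
python3 - <<'E'
from h import *
p,d,c=grab('wrist','w27');s=read_state();e=s['eef_pos'];print(e,s['orientation'],s['ft_force'])
r=collard(d,c,(.5575,-.4044));print(r)
print(toolshift((r[1][0]/1000,r[1][1]/1000,.029),np.pi))
E
```

```text
time: 31.95
eef_pos: [0.5573, -0.4076, 0.1246]
orientation: [-3.139, 0.001, 3.139]
ft_force: [0.5, 0.3, 0.7]
finger_gap: 0.904
time: 32.35
eef_pos: [0.5593, -0.4036, 0.1266]
orientation: [-3.14, 0.002, -3.14]
ft_force: [0.6, 0.3, -0.8]
finger_gap: 0.901
[ 0.55924514 -0.4036375   0.12650806] [-3.14015394e+00  1.89600050e-03 -3.14008684e+00] [0.09004196 0.17041647 0.23594675]
(1162, array([ 557.5, -405.1,   43.9]), array([ 557.6, -404.9]), np.float64(43.2), np.float64(0.024))
(array([-0.0014,  0.0019,  0.0015]), array([ 0.0019, -0.0013,  0.0975]))
```

View pics/w27.png

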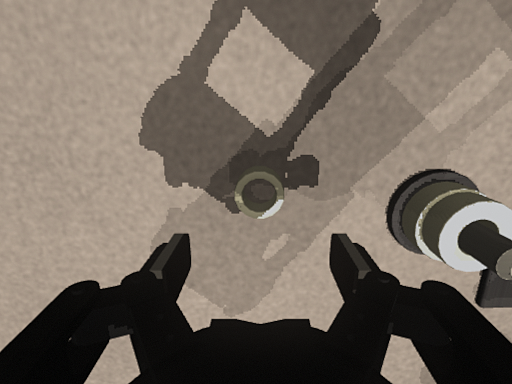

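```bash
python3 -m creep '[[[0,0,0,0.001,-0.001,0.03,0.8],[0,0,0,0.001,-0.001,0.055,0.8],[0,0,0,0.001,-0.001,0.075,0.8],[0,0,0,0.001,-0.001,0.09,0.8],[0,0,0,0.001,-0.001,0.097,0.8],[0,0,0,0.001,-0.001,0.097,0.8],[0,0,0,0.001,-0.001,0.097,0.8]]]';python3 -m creep '[[[0,0,0,0,0,0,-1],[0,0,0,0,0,0,-1],[0,0,0,0,0,0,-1],[0,0,0,0,0,0,-1],[0,0,0,0,0,0,-1],[0,0,0,0,0,0,-1],[0,0,0,0,0,0,-1],[0,0,0,0,0,0,-1]]]'; python3 -m creep '[[[0,0,0,0,0,-0.01,-1],[0,0,0,0,0,-0.03,-1],[0,0,0,0,0,-0.06,-1],[0,0,0,0,0,-0.1,-1],[0,0,0,0,0,-0.14,-1],[0,0,0,0,0,-0.16,-1],[0,0,0,0,0,-0.16,-1],[0,0,0,0,0,-0.16,-1]]]'
python3 - <<'E'
from h import *
p,d,c=grab('wrist','w28');s=read_state();e=s['eef_pos'];print(e,s['orientation'],s['ft_force'],s['finger_gap'])
print(toolshift((.580,-.239,.185),np.pi))
E
```

```text
time: 33.1
eef_pos: [0.5579, -0.4055, 0.0289]
orientation: [-3.14, 0.001, -3.141]
ft_force: [0.4, 0.4, -0.2]
finger_gap: 0.9
time: 33.9
eef_pos: [0.5583, -0.406, 0.0296]
orientation: [-3.14, 0.002, -3.141]
ft_force: [0.3, 0.5, 6.4]
finger_gap: 0.494
time: 34.7
eef_pos: [0.557, -0.4049, 0.1885]
orientation: [-3.141, 0.001, -3.141]
ft_force: [-0.1, 0.3, -2.3]
finger_gap: 0.491
[ 0.55619506 -0.40426678  0.18666433] [ 3.13996891e+00 -1.92457868e-03 -3.14143269e+00] [-0.63786212  0.4161986  -0.99173243] 0.4906950636026542
(array([ 0.0016, -0.0019,  0.0002]), array([-0.0238,  0.1653,  0.0019]))
```

View pics/w28.png

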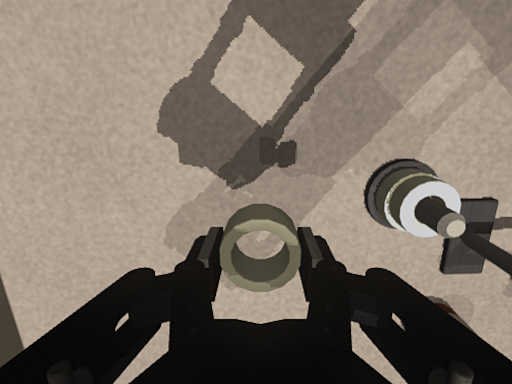

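```bash
python3 -m creep '[[[0,0,0,-0.004,0.03,0,-1],[0,0,0,-0.009,0.065,0,-1],[0,0,0,-0.014,0.1,0,-1],[0,0,0,-0.018,0.135,0,-1],[0,0,0,-0.0215,0.156,0,-1],[0,0,0,-0.0215,0.1665,0,-1],[0,0,0,-0.0215,0.1665,0,-1],[0,0,0,-0.0215,0.1665,0,-1]]]'
python3 -m creep '[[[0,0,0,0,0,0.02,-1],[0,0,0,0,0,0.04,-1],[0,0,0,0,0,0.055,-1],[0,0,0,0,0,0.062,-1],[0,0,0,0,0,0.066,-1],[0,0,0,0,0,0.066,-1],[0,0,0,0,0,0.066,-1]]]'
python3 - <<'E'
from h import *
p,d,c=grab('wrist','w29');s=read_state();e=s['eef_pos'];print(e,s['orientation'],s['ft_force'])
cv2.imwrite('pics/z29.png',cv2.resize(p[190:320,190:330],None,fx=4.5,fy=4.5,interpolation=cv2.INTER_CUBIC))
E
```

```text
time: 35.55
eef_pos: [0.578, -0.2391, 0.1868]
orientation: [-3.142, -0.002, -3.141]
ft_force: [0.3, 0.3, -0.5]
finger_gap: 0.493
time: 36.25
eef_pos: [0.5793, -0.239, 0.1227]
orientation: [-3.141, 0.001, -3.142]
ft_force: [0.0, -0.4, -0.9]
finger_gap: 0.489
[ 0.57935488 -0.23894489  0.12284561] [-3.14072097e+00  1.66968659e-03 -3.14132801e+00] [ 0.78936816  0.11426283 -0.04620928]
```

View pics/z29.png

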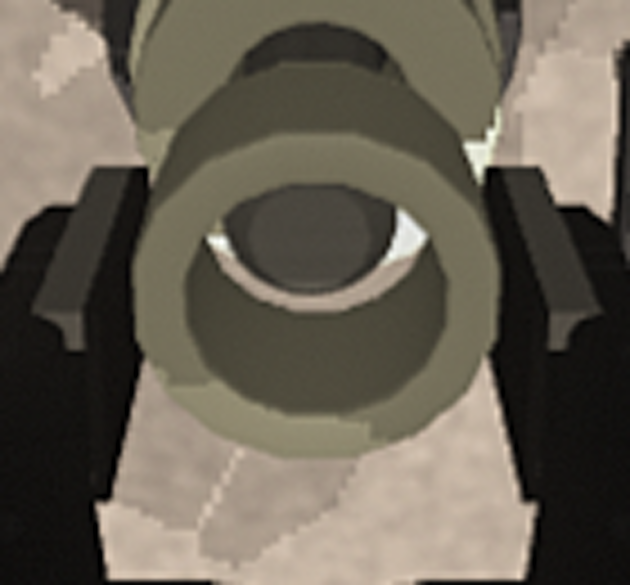

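Run:
```python
from h import *
c=eyes.get_calibration('wrist')
print(ray(260.2,259.3,c,.0932),ray(259.5,255.1,c,.092))
```

```text
[ 0.59529621 -0.23887582  0.0932    ] [ 0.59306591 -0.23931185  0.092     ]
```

```bash
python3 -m creep '[[[0,0,0,-0.0005,0,0.005,-1],[0,0,0,-0.0005,0,0.012,-1],[0,0,0,-0.0005,0,0.02,-1],[0,0,0,-0.0005,0,0.026,-1],[0,0,0,-0.0005,0,0.03,-1],[0,0,0,-0.0005,0,0.03,-1],[0,0,0,-0.0005,0,0.03,-1]]]'
python3 -m creep '[[[0,0,0,0,0,0,0],[0,0,0,0,0,0,0.2],[0,0,0,0,0,0,0.4],[0,0,0,0,0,0,0.5],[0,0,0,0,0,0,0.5],[0,0,0,0,0,0,0.5]]]'
python3 -m creep '[[[0,0,0,0,0,-0.02,0.5],[0,0,0,0,0,-0.05,0.5],[0,0,0,0,0,-0.09,0.5],[0,0,0,0.03,-0.01,-0.12,0.5],[0,0,0,0.07,-0.02,-0.15,0.5],[0,0,0,0.11,-0.03,-0.17,0.5],[0,0,0,0.15,-0.04,-0.18,0.5],[0,0,0,0.15,-0.04,-0.18,0.5]]]'
python3 - <<'E'
from h import *
a,_,_=grab('scene','sc30');b,_,_=grab('side','s30');p,d,c=grab('wrist','w30');s=read_state();e=s['eef_pos'];print(e,s['orientation'],s['ft_force'])
cv2.imwrite('pics/z30.png',cv2.resize(np.hstack([a[130:260,145:305],b[140:270,205:365]]),None,fx=2.5,fy=2.5,interpolation=cv2.INTER_CUBIC))
E
```

```text
time: 37.0
eef_pos: [0.5791, -0.2386, 0.0917]
orientation: [3.141, -0.0, -3.141]
ft_force: [0.1, 0.1, 0.1]
finger_gap: 0.49
time: 37.6
eef_pos: [0.5792, -0.2386, 0.092]
orientation: [-3.141, 0.0, -3.141]
ft_force: [0.1, 0.1, -0.0]
finger_gap: 0.752
time: 38.4
eef_pos: [0.4261, -0.2797, 0.2738]
orientation: [-3.139, 0.0, 3.139]
ft_force: [0.4, 0.2, -0.7]
finger_gap: 0.75
[ 0.42944473 -0.27863665  0.27198189] [-3.14145381e+00  1.10849730e-03  3.14108360e+00] [ 0.94319511 -0.04362616  0.49892652]
```

View pics/z30.png

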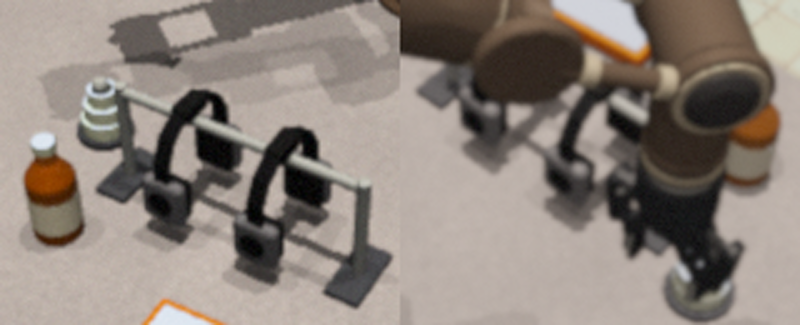

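View pics/w30.png

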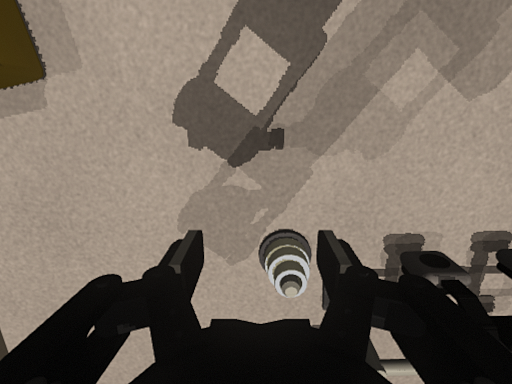

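View pics/s30.png

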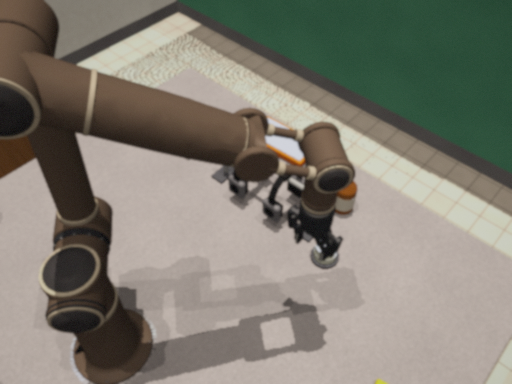

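View pics/sc30.png

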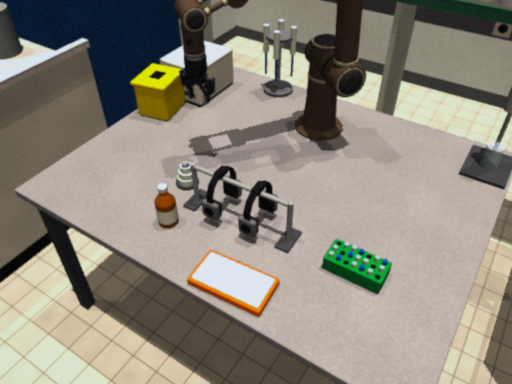

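```bash
python3 -m creep '[[[0,0,0,0.03,-0.03,0,0.5],[0,0,0,0.05,-0.07,0,0.5],[0,0,0,0.06,-0.11,0,0.5],[0,0,0,0.06,-0.15,0,0.5],[0,0,0,0.06,-0.18,0,0.5],[0,0,0,0.06,-0.18,0,0.5],[0,0,0,0.06,-0.18,0,0.5]]]'
python3 - <<'E'
from h import *
out=[]
for n in ("scene","side"):
    p,d,c=grab(n,n+"31"); out.append(p); W=cloud(d,c); z=W[...,2]
    m=np.hypot(W[...,0]-.581,W[...,1]+.239)<.05
    h,e=np.histogram(z[m],bins=np.arange(0,.12,.006)); print(n,dict(zip((e[:-1]*1000).round().astype(int).tolist(),h.tolist())))
    for y0 in (-.04,.1):
        g=(np.abs(W[...,1]-y0)<.06)&(np.abs(W[...,0]-.63)<.1)
        Q=W[g&(z>.172)&(z<.2)]; r=cv2.minAreaRect((Q[:,:2]*1000).astype(np.float32)); print(y0,len(Q),np.round(r[0],1),np.round(r[1],1),r[2],Q[:,2].max())
cv2.imwrite('pics/z31.png',cv2.resize(np.hstack([out[0][130:260,145:305],out[1][140:270,205:365]]),None,fx=2.5,fy=2.5,interpolation=cv2.INTER_CUBIC))
E
```

```text
time: 39.25
eef_pos: [0.3699, -0.4583, 0.2703]
orientation: [3.139, -0.001, -3.141]
ft_force: [0.7, -0.7, -0.2]
finger_gap: 0.751
scene {0: 35, 6: 48, 12: 24, 18: 17, 24: 21, 30: 34, 36: 22, 42: 17, 48: 23, 54: 37, 60: 13, 66: 17, 72: 16, 78: 40, 84: 16, 90: 17, 96: 7, 102: 0, 108: 0}
-0.04 143 [639.5 -37.1] [78.7 26.6] 5.817800521850586 0.1891252318249247
0.1 151 [639.2 102. ] [68.8 26.7] 4.772032260894775 0.18939021726884797
side {0: 111, 6: 96, 12: 80, 18: 31, 24: 22, 30: 45, 36: 41, 42: 26, 48: 21, 54: 63, 60: 60, 66: 20, 72: 23, 78: 41, 84: 25, 90: 10, 96: 1, 102: 0, 108: 0}Traceback (most recent call last):
  File "<stdin>", line 9, in <module>
    return umr_maximum(a, axis, None, out, keepdims, initial, where)
ValueError: zero-size array to reduction operation maximum which has no identity
```

```bash
python3 -m creep '[[[0,0,0,0,0.02,-0.05,0.5],[0,0,0,-0.01,0.06,-0.1,0.5],[0,0,0,-0.02,0.11,-0.1,0.5],[0,0,0,-0.03,0.16,-0.1,0.5],[0,0,0,-0.04,0.21,-0.1,0.5],[0,0,0,-0.05,0.26,-0.1,0.5],[0,0,0,-0.06,0.31,-0.1,0.5],[0,0,0,-0.07,0.36,-0.1,0.5]]]'
python3 -m creep '[[[0,0,0,0,0.04,0,0.5],[0,0,0,0,0.08,0,0.5],[0,0,0,0,0.12,0,0.5],[0,0,0,0,0.12,0,0.5],[0,0,0,0,0.12,0,0.5],[0,0,0,0,0.12,0,0.5]]]'
python3 - <<'E'
from h import *
out=[]
for n in ("scene","side","wrist"):
    p,d,c=grab(n,n+"32"); out.append(p); W=cloud(d,c); z=W[...,2]
    for y0 in (-.04,.1):
        g=(np.abs(W[...,1]-y0)<.06)&(np.abs(W[...,0]-.63)<.1)
        Q=W[g&(z>.172)&(z<.2)]
        if len(Q)>9: r=cv2.minAreaRect((Q[:,:2]*1000).astype(np.float32)); print(n,y0,len(Q),np.round(r[0],1),np.round(r[1],1),r[2],Q[:,2].max())
cv2.imwrite('pics/z32.png',cv2.resize(np.hstack([out[0][130:260,145:305],out[1][140:270,205:365]]),None,fx=2.5,fy=2.5,interpolation=cv2.INTER_CUBIC))
print(read_state()['eef_pos'])
E
```

```text
time: 40.15
eef_pos: [0.4349, -0.1137, 0.3719]
orientation: [3.141, 0.001, -3.14]
ft_force: [0.9, -0.5, 0.2]
finger_gap: 0.753
time: 40.75
eef_pos: [0.435, 0.0029, 0.3718]
orientation: [-3.141, -0.0, -3.141]
ft_force: [-0.7, 0.2, 0.5]
finger_gap: 0.751
scene -0.04 141 [638.  -36.2] [76.2 28.3] 5.439859390258789 0.19215775892258158
scene 0.1 153 [633.4 100.9] [78.4 26.2] 0.7741143703460693 0.1902382047445521
side -0.04 196 [628.3 -41.3] [83.3 29. ] 3.408146619796753 0.19219158200103503
side 0.1 130 [625.8  95.2] [82.4 26.2] 4.478789806365967 0.19114225211388214
wrist -0.04 659 [617.  -40.9] [55.9 25.9] 1.4357119798660278 0.18869808763932894
wrist 0.1 216 [622.   88.9] [ 9.5 61. ] 84.92230224609375 0.1888605587120834
[0.43530903 0.00203253 0.37172435]
```

View pics/z32.png

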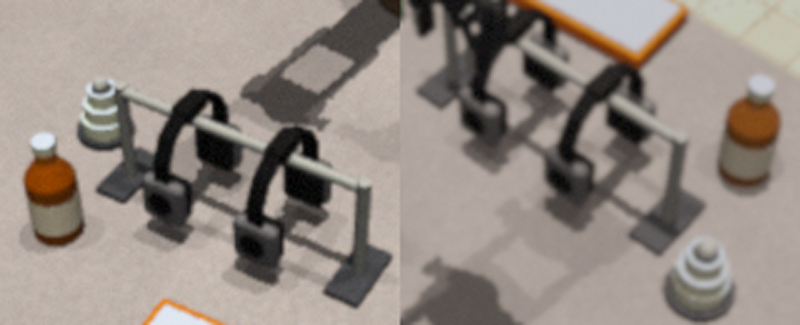

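View pics/wrist32.png

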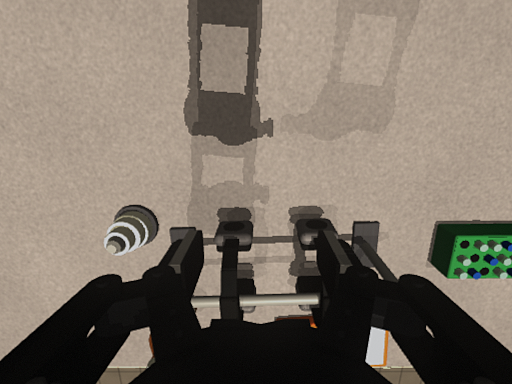

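View pics/side32.png

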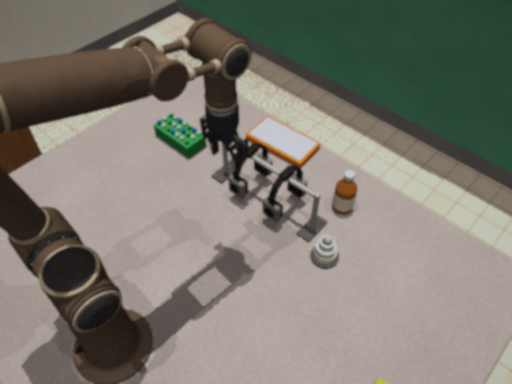

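```bash
python3 -c "
from h import *
print(manip.finish_job(), read_state()['time'])"
```

```text
the job is handed in; nothing more can be done
the job is handed in; nothing more can be done
```

The job is done and handed in at about 41 s. Two pairs of ear defenders and three collars were present; there was no third defender and no 52 mm collar.

- **Ear defenders:** Both hang on the rail at about y = -0.04 m and y = 0.10 m, with one cup on each side of the bar. The final pictures show both resting on the bar. Cushion tops measured about 189–192 mm in the depth data, against 187 mm expected. Both bands sit within a few degrees of square to the bar.
- **Collars:** They went down the post in the order 68, 60, 44. The depth data show the step tops at about 36, 60 and 84 mm, as expected for a fully seated stack.
- **Bystanders:** I did not touch the tube rack or the bottle, and they looked unmoved in the pictures.
- **Checks that disagreed:** The scene and side cameras' depth positions differed by up to about 1 cm. I relied on the wrist camera and rays cast onto known heights instead. One side-camera check failed because the arm was in the way; I moved the arm and repeated it successfully.
- **Final state:** I noticed no knocked object during the run. The gripper was clear of everything at hand-in.

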